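# Zero the gauge, align the quarter-turn fastener and hold the filter cover shut

### The job

Prepare the bench filter housing for its leak check: while its cover still stands ajar, take the stylus from its stand, push the gauge's recessed zero button fully down with the stylus tip, and put the stylus back in its stand. Then, with the cover still ajar, turn the winged quarter-turn fastener clockwise until its slot lines up with the marks on the cover, and only then press the cover down fully against the frame with the gripper (on or by the fastener), keeping the slot lined up. Finish while still holding the cover pressed shut, and leave the other things on the bench where they are.

Things in the scene. Friction and masses are not known exactly. Their poses are not given: they have to be found in the camera images.
- stylus_grip (a point): the loose stylus, standing upright, tip down, in its stand: centre of its round black handle (12 mm diameter, 56 mm long), 20 mm below the handle's top end, on the axis; z points up along the stylus. Below this point: the handle ends after 36 mm at a flange (22 mm diameter, 4 mm thick, underside 40 mm below this point), then an 8 mm steel shaft narrowing to a blunt 5 mm tip (its last 12 mm), whose end is 85 mm below this point. 40 g.
- stylus_flange (a point): on the stylus axis, the underside of its flange, which rests on the stand's top; z points up along the stylus
- stand_mouth (a point): centre of the mouth of the 12 mm vertical hole in the stand (mouth bevelled by 2 mm), in the top of the white block that is the stand (60 mm cube, fixed); the stylus hangs in it by its flange. The hole is open right through and deeper than the stylus shaft is long. It may stand on either side of the gauge.
- bore_mouth (a point): centre of the mouth of the 14 mm vertical bore in the top face of the pressure gauge (grey box 120 x 100 mm, 60 mm high, fixed, with a round dial on top; the bore lies 55 mm from the dial's centre); the white zero button (12 mm diameter) lies 8 mm below the mouth
- zero_button (a joint): the zero button's travel: 0 up, 0.0035 m fully down; a spring returns it (about 1.5 N to start, 4 N fully down)
- fastener_grip (a point): the quarter-turn fastener on the filter cover, on its turning axis, half-way up and half-way along its upright steel wing (44 mm long along this frame's x, 10 mm thick along y, 28 mm high; its top 12 mm above this point with the dark slot running along it; below it a 38 mm disc, 4 mm thick, whose top lies 16 mm below this point; the cover's top face is 20 mm below this point). z points up along the turning axis. It rides on the cover, 130 mm from the cover's hinge.
- fastener (a joint): turn of the fastener: 0 when the slot is in line with the dark marks on the cover (square to the hinge), positive anticlockwise from above, so it is turned clockwise to bring it to 0; range -0.6 to 1.6 rad, starts at 0.7 to 1.4; stays where it is left (friction about 0.06 N m)
- cover_edge (a point): middle of the cover's free edge, top face; the frame's z is square to the cover, x points to its hinge. The cover is an aluminium plate 164 x 166 mm, 6 mm thick, hinged along the far side of the white filter housing (200 x 200 mm, 80 mm high, fixed), the free edge towards the robot
- cover (a joint): angle of the cover: 0 pressed fully against the frame, 0.09 rad (where a spring keeps it) ajar, that is the fastener 12 mm higher than when shut; closing it takes about 5 N to start and 9 N fully shut, at the fastener, and it springs open again when let go
- stylus: the stylus as a whole: origin at the end of its tip, z up along it
- housing: the white filter housing with its cover and fastener: origin under its centre, x points towards the hinge side, 80 mm high at the frame
- gauge: the gauge with its zero button: origin under its centre; the bore lies 35 mm to -x of it, the dial centre 20 mm to +x
- carboy_cap: loose white screw cap of a carboy, 76 mm across, 34 high; not part of the job; origin at its underside
- amber_bottle: loose amber glass bottle, 64 mm across, 130 high; not part of the job; origin at its underside
- beaker: loose glass beaker, 72 mm across, 95 high; not part of the job; origin at its underside
- dishes: stack of culture dishes, 90 mm across, 44 high; not part of the job; origin at its underside
- wrench: loose steel wrench, 160 mm long; not part of the job; origin at its underside
- sample_bottle: loose white plastic bottle, 60 mm across, 110 high; not part of the job; origin at its underside
- jar: loose white plastic jar, 56 mm across, 65 high; not part of the job; origin at its underside

How it is judged:
By the outcome, as a careful person would: the job done as asked, in the order asked, and still so for the second after the job is handed in, while the arm keeps its last pose, push and grip.
It also fails if it takes over 58 s, if anything falls off the work surface, if the arm or the gripper's body presses on something with over 40 N, if the wrist force passes 120 N, or if a joint passes its speed limit or range.

### The arm

A 6-joint arm with a two-finger parallel gripper is mounted at the origin on the work surface. World frame = base frame: x ahead of the robot, y to its left, z up, the work surface at z = 0. Lengths are in m, angles in rad, forces in N, time in s.
With the tool pointing down it reaches from about 0.25 to 0.725 m from the base axis. Payload 4 kg.
Tool frame: the origin (TCP) lies midway between the tips of the shut fingers; the grasp point (between the pads) lies bot.pinch_z behind it (bot.pinch_z is the distance from the TCP to the grasp point, in m); z points along the fingers, y is the direction in which the jaws open and shut (so a half turn about z gives the same grasp; the last joint's range is limited). The gripper opens to 85 mm and grips with 20 to 120 N. Pads are 22 mm wide; open, the fingers measure 114 mm over their backs; the gripper's body (76 mm by 85 mm) begins 54 mm behind the grasp point. The pads swing forward as they close: fully open they stand 13 mm farther back than shut.
Start: joints at [-1.237, 0.241, 0.005, 1.335, 0, 1.571], TCP at [0.164, -0.472, 0.209] pointing down, gripper open.
Joint ranges: [-2.72, 2.72], [-1.05, 1.87], [-1.09, 1.28], [-1.99, 2.15], [-1.42, 1.44], [-3.14, 3.14]. Speed limits (rad/s): [2.79, 2.79, 3.14, 3.14, 3.14, 3.14].

### API

Orientations are given as a unit quaternion [x, y, z, w].
In Python, from workcell import bot gives the robot as it stands. The module is installed in compiled form; this text tells all that it offers.
- The arm moves only by the tool move_arm, never from a script. Its argument "series" is a list that holds one entry, the list of rows, each a list of 7 numbers: the shift along the world's x, y, z in cm, then the turn, a rotation vector about the world's x, y, z in degrees, then the opening, from 0 (shut) to 1 (fully open). A call has exactly 5 rows; each row shifts and turns the pose as measured when the row begins; what a row does not reach is not made up. A row lasts 1/10 s, in which the tool goes at most 50 mm and 8.59 degrees, less where a joint would pass 70% of its speed; a pose out of reach is approached as far as the arm can. A call with a gripper value outside its range is refused whole. The fingers move at their own pace and stop on an object; the grip force is fixed at half the most. Time passes only in rows, so rows that do not move let the fingers close, or fill a call up. It gives the time, the measured TCP pose, the force and the opening at its end, in the units of the state.
- bot.get_obs(): the state, without advancing time (a new reading comes with each control period).
- bot.camera(name): name is "scene" or "top" or "wrist"; returns (picture, depth): 420x560x3 uint8, red, green, blue; 420x560 float32, m along the optical axis (not along the pixel's ray), 0 where there is no reading.
- bot.camera_info(name): a dict with "vfov" (degrees; the focal length in pixels is half the picture's height over the tangent of half this angle, whatever the lens; pixels are square), "cx", "cy" (the principal point, pixels), "cam_to_world" (4x4, takes a point from camera to world coordinates); the wrist camera has in their place "tool_from_camera" (4x4, takes a point from camera to tool coordinates, whose origin is the TCP and whose axes are the flange's). Camera axes: x right, y down, z forward; pixel columns grow to the right and rows downward; lengths in m; the calibration is good to about 2 mm. A picture is of the moment at which its call begins: read the wrist's pose just before it. camera_info takes no time and is no camera call.
- bot.job_done(): hands the job in, once; it reports no verdict.
Trained networks look in the newest picture that a camera, given by its name, has taken for a name from the list of things; names that differ only in an ending like _2 or _b are one class to them, and where a whole thing is asked for, a point or a joint stands for the part that bears it (a point fixed in the world has none). Each returns a list of dicts, best first, with "confidence" (0 to 1); they miss things now and then, are a little off and sometimes report something else, mostly with a low value. They report only what shows in the picture. A call takes as long as a camera call.
- bot.find_in(camera, target): "at" ([x, y, z] in m, in world coordinates, good to about 4 mm: the middle of the surface that is visible of it).
The state is a dict: "clock": time; "joint_pos": joint angles; "joint_vel": joint speeds; "tau": joint torques, N m; "eef_pos": TCP position; "tool_rot": TCP orientation; "ft_force": force on the tool from outside, world axes, zero at the start; "ft_torque": the same for the moment, N m; "grip_width": finger opening in m.
Only numpy, scipy, OpenCV 4.12 (cv2) and the standard library are available. Lean on these libraries where they do the work, as an engineer would, in place of code of your own. Each camera call takes 0.05 s, during which the arm holds its last target.

## Working session

There is one attempt and no reset: what is moved stays moved. The work goes in short steps, Python scripts to look and compute and a tool call to move; the robot and the scene stay as the last step left them, time stands still between calls to the robot, and variables do not carry over. Pictures are saved under pics/ and viewed, and the job is handed in when it is done.

Besides the shell and the picture viewer there is one more tool, called after "Request:" as a command line: name --argument value ..., lists and objects as JSON in quotes. move_arm: Moves the arm, as the interface text tells. Its arguments: {"type":"object","properties":{"series":{"type":"array","items":{"type":"array","items":{"type":"array","items":{"type":"number"}}}}},"required":["series"]}

```bash
mkdir -p pics; ls; cat > h.py <<'E'
import numpy as np, cv2
from workcell import bot
from scipy.spatial.transform import Rotation as R
def cam(name,tag,save=True):
    o=bot.get_obs(); p,d=bot.camera(name); i=bot.camera_info(name)
    if save: cv2.imwrite(f'pics/{tag}.png',p[:,:,::-1])
    f=210/np.tan(np.radians(i['vfov'])/2)
    if 'cam_to_world' in i: T=np.array(i['cam_to_world'])
    else:
        W=np.eye(4);W[:3,:3]=R.from_quat(o['tool_rot']).as_matrix();W[:3,3]=o['eef_pos'];T=W@np.array(i['tool_from_camera'])
    v,u=np.mgrid[:420,:560]
    P=np.stack([(u-i['cx'])/f*d,(v-i['cy'])/f*d,d],-1)@T[:3,:3].T+T[:3,3]
    P[d==0]=np.nan
    return p,d,P,T,f,i
def st():
    o=bot.get_obs(); print('t',round(o['clock'],2),'p',np.round(o['eef_pos'],4),'q',np.round(o['tool_rot'],4),'F',np.round(o['ft_force'],1),'g',round(o['grip_width'],4),'j',np.round(o['joint_pos'],3)); return o
E
python3 - <<'E'
from h import *
st(); print(bot.pinch_z)
for c in ['top','scene']:
    p,d,P,T,f,i=cam(c,c+'0'); print(c,f,i['cx'],i['cy'],np.round(T,3).tolist())
    np.savez(f'{c}0.npz',p=p,d=d,P=P)
    for n in ['stylus_grip','stand_mouth','bore_mouth','fastener_grip','cover_edge','housing','gauge']:
        print(n,[(np.round(r['at'],4).tolist(),round(r['confidence'],2)) for r in bot.find_in(c,n)[:3]])
st()
E
```

```text
pics
t 0.0 p [ 0.1636 -0.4718  0.2081] q [ 9.861e-01  1.662e-01 -2.000e-04 -1.000e-03] F [-0.1  0.4  0.1] g 0.0851 j [-1.237  0.241  0.004  1.335  0.     1.571]
0.0187
top 499.1403866205169 283.05912685657836 211.9108263465798 [[0.03, -0.992, 0.123, 0.423], [-1.0, -0.03, 0.001, 0.035], [0.003, -0.123, -0.992, 1.339], [0.0, 0.0, 0.0, 1.0]]
stylus_grip [([0.4736, -0.3452, 0.0852], 0.64), ([0.5759, 0.1558, 0.1067], 0.48)]
stand_mouth [([0.4703, -0.3362, 0.0587], 0.72)]
bore_mouth [([0.6207, 0.1489, 0.096], 0.2)]
fastener_grip [([0.5729, 0.1565, 0.1089], 0.66)]
cover_edge [([0.6206, 0.148, 0.095], 0.76)]
housing []
gauge [([0.5614, -0.1293, 0.0623], 0.72)]
scene 407.04993019247627 281.4985137424723 207.05924090836177 [[0.296, 0.716, -0.632, 1.228], [0.955, -0.23, 0.186, -0.169], [-0.012, -0.659, -0.752, 0.902], [0.0, 0.0, 0.0, 1.0]]
stylus_grip [([0.48, -0.3461, 0.0864], 0.62), ([0.6647, 0.1398, 0.0886], 0.27)]
stand_mouth [([0.5062, -0.338, 0.0601], 0.85)]
bore_mouth [([0.5855, -0.1322, 0.0563], 0.91)]
fastener_grip [([0.5846, 0.1497, 0.1136], 0.72), ([0.6295, 0.149, 0.0928], 0.49)]
cover_edge [([0.6282, 0.1488, 0.0945], 0.62)]
housing [([0.663, 0.1439, 0.0886], 0.83)]
gauge [([0.5903, -0.1337, 0.0614], 0.77)]
t 0.8 p [ 0.1638 -0.4724  0.2091] q [0.9861 0.1661 0.     0.    ] F [ 0.7  0.1 -0.7] g 0.0853 j [-1.237  0.241  0.005  1.335  0.     1.571]
```

View pics/top0.png

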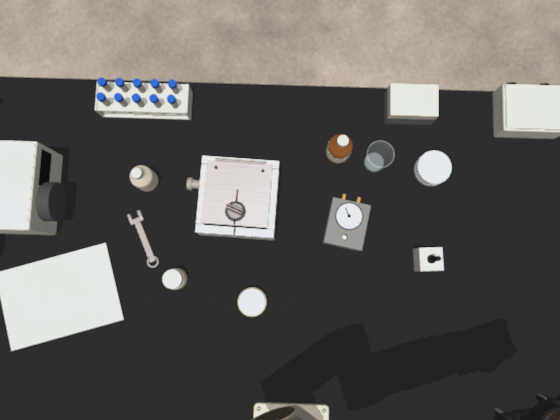

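View pics/scene0.png

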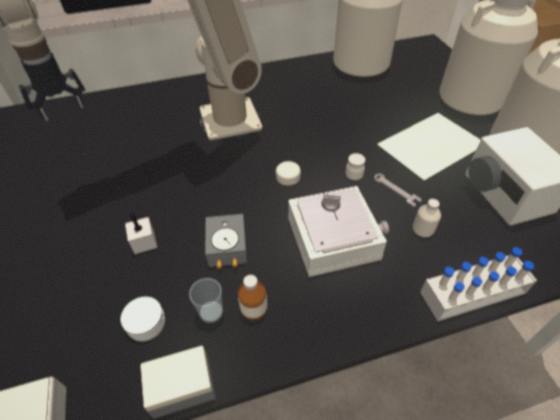

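The top view shows the stand with the stylus at (433,259), the gauge bore near (344,238) and the fastener at (235,211). I'll zoom in and use the depth.

```bash
python3 - <<'E'
from h import *
z=np.load('top0.npz');p,P=z['p'],z['P']
c=[p[y:y+60,x:x+60] for x,y in [(403,230),(318,190),(205,150)]]
c+= [p[185:245,205:265]]
im=np.hstack([cv2.resize(a,(200,200),interpolation=cv2.INTER_CUBIC) for a in c]);cv2.imwrite('pics/crop0.png',im[:,:,::-1])
def reg(x0,x1,y0,y1,z0,z1):
    q=P[y0:y1,x0:x1].reshape(-1,3);q=q[(q[:,2]>z0)&(q[:,2]<z1)];return q
q=reg(405,455,235,285,.056,.066)
for nm,q in [('stand',q),('gauge',reg(315,380,180,265,.055,.066)),('hous',reg(190,285,145,245,.07,.086)),('cover',reg(190,285,145,245,.086,.102)),('wing',reg(205,265,190,240,.106,.13)),('sty',reg(405,455,235,285,.085,.13))]:
    r=cv2.minAreaRect((q[:,:2]*1000).astype(np.float32)); print(nm,len(q),r,q.mean(0),np.nanmedian(q[:,2]),q[:,2].max())
# marching pix pos
for u,v in [(344,237),(345,238),(343,238),(344,239),(349,216),(433,259),(431,258)]: print(u,v,P[v,u])
E
```

```text
stand 481 ((473.6966857910156, -346.40374755859375), (58.67152404785156, 62.844600677490234), 1.7167428731918335) [ 0.47396283 -0.34399649  0.06134638] 0.06125364528527788 0.06590109362915997
gauge 1650 ((558.4739990234375, -130.76589965820312), (100.2524185180664, 120.09461212158203), 79.29264068603516) [ 0.55730781 -0.13059676  0.0616212 ] 0.06171986873636792 0.0659894154617946
hous 1822 ((618.3051147460938, 153.20982360839844), (200.54086303710938, 200.23353576660156), 87.54459381103516) [0.60021778 0.14999369 0.08132963] 0.08143440331940843 0.08598470690690507
cover 3729 ((617.219482421875, 151.51504516601562), (198.01626586914062, 197.61424255371094), 87.09378051757812) [0.63008091 0.15254467 0.09415869] 0.09420362833814822 0.10199070912842445
wing 106 ((567.1068725585938, 156.48184204101562), (146.48509216308594, 47.632205963134766), 86.31623840332031) [0.56899438 0.15366235 0.11571906] 0.11081622279382464 0.12995645574328285
sty 38 ((473.08380126953125, -346.1968994140625), (13.921673774719238, 10.031755447387695), 80.57896423339844) [ 0.47351681 -0.34440853  0.11183431] 0.11613881653179259 0.12545389635374948
344 237 [ 0.52220442 -0.12320897  0.05644089]
345 238 [ 0.52007518 -0.12643677  0.05150639]
343 238 [ 0.51947454 -0.12054991  0.0574586 ]
344 239 [ 0.51684098 -0.12292853  0.05932262]
349 216 [ 0.57555856 -0.13376187  0.06848501]
433 259 [ 0.47124562 -0.34172373  0.09041121]
431 258 [ 0.47409608 -0.340532    0.07770546]
```

View pics/crop0.png

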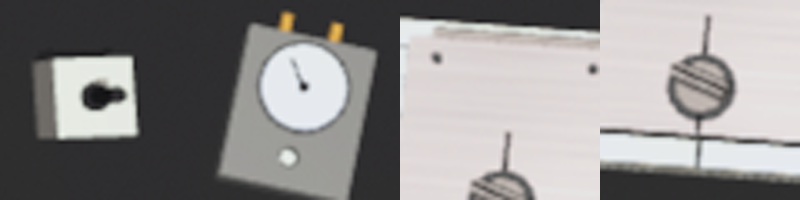

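Request:
move_arm --series '[[[4.5,1.8,0,0,0,0,1],[4.5,1.8,0,0,0,0,1],[4.5,1.8,0,0,0,0,1],[4.5,1.8,0,0,0,0,1],[4.5,1.8,0,0,0,0,1]]]'

```text
clock: 1.3
eef_pos: [0.3895, -0.383, 0.2097]
tool_rot: [0.987, 0.158, -0.001, 0.002]
ft_force: [0.9, -0.9, -0.4]
grip_width: 0.0852
```

```bash
python3 - <<'E'
from h import *
print(np.round(bot.camera_info('wrist')['tool_from_camera'],3).tolist())
st()
p,d,P,T,f,i=cam('wrist','w0'); np.savez('w0.npz',p=p,P=P); print(f)
print(bot.find_in('wrist','stylus_grip')[:2])
E
```

```text
[[-0.0, -0.956, -0.294, 0.075], [1.0, -0.0, 0.001, 0.0], [-0.001, -0.294, 0.956, -0.165], [0.0, 0.0, 0.0, 1.0]]
t 1.3 p [ 0.3895 -0.383   0.2097] q [ 9.875e-01  1.579e-01 -5.000e-04  1.700e-03] F [ 0.9 -0.9 -0.4] g 0.0852 j [-0.775  0.331  0.13   1.367 -0.003  2.049]
323.3413867024175
[{'at': [0.4748, -0.3486, 0.0693], 'confidence': 0.89}]
```

View pics/w0.png

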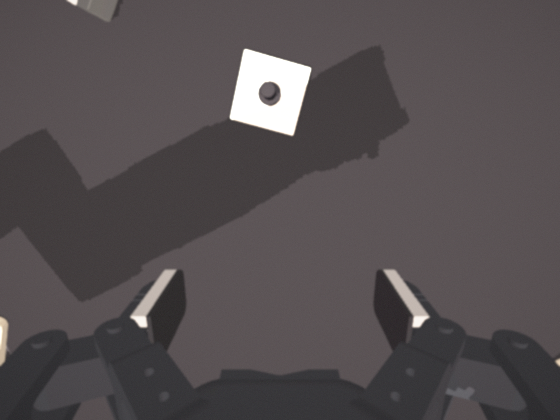

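Wrist view: the stylus top is at (268,91) on the white stand, with clear jaws.

```bash
python3 - <<'E'
from h import *
z=np.load('w0.npz');P=z['P']
q=P[30:150,215:325].reshape(-1,3)
for a,b in [(.055,.0625),(.0625,.07),(.11,.116),(.116,.13)]:
    s=q[(q[:,2]>a)&(q[:,2]<b)]; print(a,len(s),np.round(s.mean(0),4) if len(s) else '',cv2.minAreaRect((s[:,:2]*1000).astype(np.float32)) if len(s)>3 else '')
E
```

```text
0.055 4107 [ 0.4756 -0.346   0.0596] ((474.7235412597656, -346.23895263671875), (60.11467742919922, 60.120487213134766), 3.5217597484588623)
0.0625 230 [ 0.4726 -0.3484  0.0637] ((477.1739196777344, -348.64935302734375), (20.705474853515625, 28.373950958251953), 51.96113204956055)
0.11 8 [ 0.4713 -0.3502  0.1131] ((471.2850036621094, -349.8641052246094), (2.150683879852295, 8.731532096862793), 46.64902877807617)
0.116 212 [ 0.4746 -0.3463  0.1196] ((474.5294494628906, -346.5137023925781), (11.052590370178223, 11.101069450378418), 17.591264724731445)
```

Request:
move_arm --series '[[[4.2,1.8,0,0,0,0,1],[4.2,1.8,-1.5,0,0,0,1],[0,0,-3.5,0,0,0,0.6],[0,0,0,0,0,0,0.6],[0,0,0,0,0,0,0.6]]]'

```text
clock: 1.9
eef_pos: [0.479, -0.3449, 0.159]
tool_rot: [0.987, 0.163, 0.001, 0.003]
ft_force: [-0.6, -0.7, 0.4]
grip_width: 0.0516
```

Request:
move_arm --series '[[[-0.4,-0.1,-1,0,0,0,0.5],[0,0,-3,0,0,0,0.5],[0,0,0,0,0,0,0.5],[0,0,0,0,0,0,0.5],[0,0,0,0,0,0,0.5]]]'

```text
clock: 2.4
eef_pos: [0.4734, -0.3513, 0.1252]
tool_rot: [0.987, 0.159, 0.004, 0.006]
ft_force: [-0.5, 0.1, 0.4]
grip_width: 0.0426
```

```bash
python3 - <<'E'
from h import *
st()
E
```

```text
t 2.4 p [ 0.4734 -0.3513  0.1252] q [0.9872 0.1595 0.0038 0.0063] F [-0.5  0.1  0.4] g 0.0426 j [-0.637  0.451  0.086  1.191 -0.003  2.185]
```

```bash
cat >> h.py <<'E'
def to(x,y,z,yaw=None):
    "shift cm / turn deg from measured pose to vertical tool at x,y,z with tool-x yaw deg"
    o=st(); C=R.from_quat(o['tool_rot']); X=C.as_matrix()[:,0]; cy=np.degrees(np.arctan2(X[1],X[0]))
    if yaw is None: yaw=cy
    D=R.from_euler('z',yaw,degrees=True)*R.from_euler('x',180,degrees=True)
    w=np.degrees((D*C.inv()).as_rotvec())
    print('yaw',round(cy,2),'shift cm',np.round((np.array([x,y,z])-o['eef_pos'])*100,2),'turn',np.round(w,2))
E
python3 - <<'E'
from h import *
for k in range(3): print(np.round(bot.get_obs()['eef_pos'],4),bot.get_obs()['joint_vel'].round(3))
to(.4747,-.3463,.081,18)
p,d,P,T,f,i=cam('wrist','w1')
to(.4747,-.3463,.081,18)
E
```

```text
[ 0.4734 -0.3513  0.1252] [-0.012 -0.021  0.028  0.009 -0.001 -0.002]
[ 0.4734 -0.3513  0.1252] [-0.012 -0.021  0.028  0.009 -0.001 -0.002]
[ 0.4734 -0.3513  0.1252] [-0.012 -0.021  0.028  0.009 -0.001 -0.002]
t 2.4 p [ 0.4734 -0.3513  0.1252] q [0.9872 0.1595 0.0038 0.0063] F [-0.5  0.1  0.4] g 0.0426 j [-0.637  0.451  0.086  1.191 -0.003  2.185]
yaw 18.35 shift cm [ 0.13  0.5  -4.42] turn [ 0.65  0.54 -0.35]
t 2.45 p [ 0.4739 -0.3517  0.1258] q [0.9872 0.1595 0.0043 0.0069] F [0.  0.4 0.8] g 0.0427 j [-0.636  0.451  0.086  1.191 -0.003  2.185]
yaw 18.36 shift cm [ 0.08  0.54 -4.48] turn [ 0.7   0.61 -0.35]
```

View pics/w1.png

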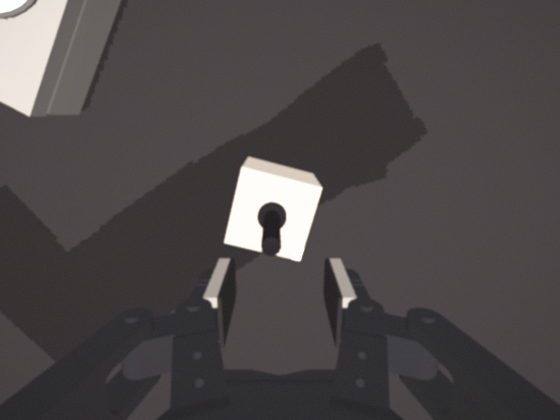

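Stylus top at (271,246) sits a little left of the jaw middle (~279), which agrees with the computed +y correction.

Request:
move_arm --series '[[[0.1,0.55,0,0.7,0.6,0,0.5],[0,0,0,0,0,0,0.5],[0,0,-1.5,0,0,0,0.5],[0,0,-1.5,0,0,0,0.5],[0,0,0,0,0,0,0.5]]]'

```text
clock: 2.95
eef_pos: [0.4779, -0.3475, 0.1001]
tool_rot: [0.987, 0.16, 0.003, 0.003]
ft_force: [0.4, -0.0, 0.2]
grip_width: 0.0426
```

```bash
python3 - <<'E'
from h import *
to(.4747,-.3463,.081,18)
E
```

```text
t 2.95 p [ 0.4779 -0.3475  0.1001] q [0.9872 0.1597 0.0029 0.0026] F [ 0.4 -0.   0.2] g 0.0426 j [-6.290e-01  4.770e-01  5.900e-02  1.145e+00  1.000e-03  2.192e+00]
yaw 18.38 shift cm [-0.32  0.12 -1.91] turn [ 0.24  0.38 -0.38]
```

Request:
move_arm --series '[[[-0.3,0.1,-0.9,0.2,0.4,0,0.5],[0,0,-0.9,0,0,0,0.5],[0,0,0,0,0,0,0.5],[0,0,0,0,0,0,0.5],[0,0,0,0,0,0,0.5]]]'

```text
clock: 3.45
eef_pos: [0.4758, -0.3468, 0.0826]
tool_rot: [0.987, 0.16, 0.0, 0.001]
ft_force: [-0.3, -0.1, -0.2]
grip_width: 0.0426
```

```bash
python3 - <<'E'
from h import *
to(.4747,-.3463,.081,18)
E
```

```text
t 3.45 p [ 0.4758 -0.3468  0.0826] q [9.871e-01 1.600e-01 3.000e-04 9.000e-04] F [-0.3 -0.1 -0.2] g 0.0426 j [-6.290e-01  4.930e-01  3.600e-02  1.112e+00 -1.000e-03  2.191e+00]
yaw 18.42 shift cm [-0.11  0.05 -0.16] turn [ 0.09  0.05 -0.42]
```

Good. Close.

Request:
move_arm --series '[[[-0.1,0.05,-0.1,0.1,0,0,0.5],[0,0,0,0,0,0,0.2],[0,0,0,0,0,0,0],[0,0,0,0,0,0,0],[0,0,0,0,0,0,0]]]'

```text
clock: 3.95
eef_pos: [0.4754, -0.3468, 0.0828]
tool_rot: [0.987, 0.16, 0.001, 0.001]
ft_force: [-0.1, 0.6, -0.5]
grip_width: 0.0091
```

```bash
python3 - <<'E'
from h import *
to(.4747,-.3463,.081,18)
p,d,P,T,f,i=cam('wrist','w2')
E
```

```text
t 3.95 p [ 0.4754 -0.3468  0.0828] q [9.871e-01 1.600e-01 1.200e-03 7.000e-04] F [-0.1  0.6 -0.5] g 0.0091 j [-6.310e-01  4.910e-01  3.300e-02  1.111e+00  1.000e-03  2.190e+00]
yaw 18.41 shift cm [-0.07  0.05 -0.18] turn [ 0.06  0.15 -0.41]
```

View pics/w2.png

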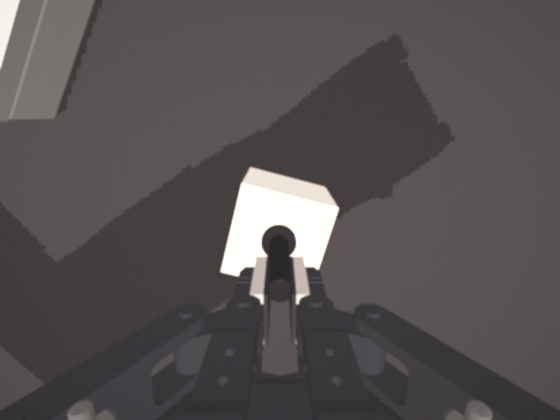

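Request:
move_arm --series '[[[0,0,3,0,0,0,0],[0,0,3,0,0,0,0],[0,0,3,0,0,0,0],[0,0,0,0,0,0,0],[0,0,0,0,0,0,0]]]'

```text
clock: 4.5
eef_pos: [0.4741, -0.346, 0.1737]
tool_rot: [0.987, 0.16, -0.0, -0.0]
ft_force: [-0.2, -0.2, -0.7]
grip_width: 0.0091
```

```bash
python3 - <<'E'
from h import *
to(.5241,-.1243,.17,18)
p,d,P,T,f,i=cam('wrist','w3'); np.savez('w3.npz',p=p,P=P)
E
```

```text
t 4.5 p [ 0.4741 -0.346   0.1737] q [ 9.871e-01  1.600e-01 -2.000e-04 -5.000e-04] F [-0.2 -0.2 -0.7] g 0.0091 j [-0.631  0.43   0.183  1.324  0.     2.19 ]
yaw 18.41 shift cm [ 5.   22.17 -0.37] turn [-0.05 -0.03 -0.41]
```

View pics/w3.png

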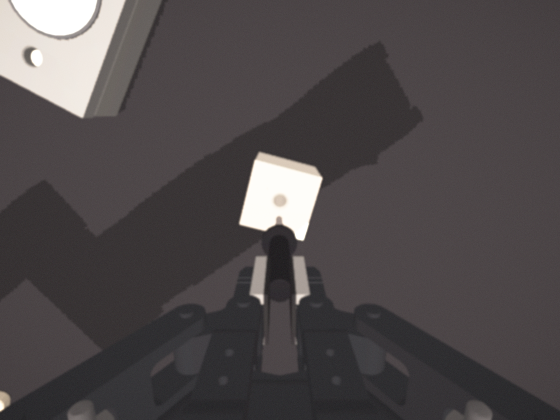

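Stylus lifted straight; the stand hole is at (280,200) and the bore with its button is visible at (36,58).

Request:
move_arm --series '[[[0,4.2,0,0,0,0,0],[0,4.2,0,0,0,0,0],[0,4.2,0,0,0,0,0],[0,4.2,0,0,0,0,0],[0,2,0,0,0,0,0]]]'

```text
clock: 5.05
eef_pos: [0.4699, -0.1546, 0.1664]
tool_rot: [0.988, 0.156, -0.004, -0.003]
ft_force: [-0.4, -0.6, 0.1]
grip_width: 0.0088
```

Request:
move_arm --series '[[[0,0,0,0,0,0,0],[0,0,0,0,0,0,0],[0,0,0,0,0,0,0],[0,0,0,0,0,0,0],[0,0,0,0,0,0,0]]]'

```text
clock: 5.55
eef_pos: [0.4677, -0.1536, 0.1629]
tool_rot: [0.988, 0.157, -0.007, -0.004]
ft_force: [0.0, -0.1, 0.4]
grip_width: 0.0091
```

```bash
python3 - <<'E'
from h import *
to(.5241,-.1243,.17,18)
p,d,P,T,f,i=cam('wrist','w4'); np.savez('w4.npz',p=p,P=P,T=T,f=f,c=[i['cx'],i['cy']])
print(bot.find_in('wrist','bore_mouth')[:2])
E
```

```text
t 5.55 p [ 0.4677 -0.1536  0.1629] q [ 0.9876  0.1569 -0.007  -0.0038] F [ 0.  -0.1  0.4] g 0.0091 j [-0.318  0.264 -0.086  1.236  0.     2.509]
yaw 18.06 shift cm [5.64 2.93 0.71] turn [-0.3  -0.87 -0.05]
[{'at': [0.5588, -0.1356, 0.0603], 'confidence': 0.62}, {'at': [0.5444, 0.0557, 0.0528], 'confidence': 0.21}]
```

View pics/w4.png

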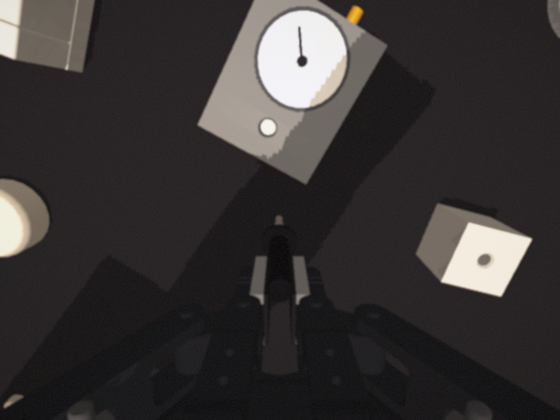

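The view shows the tip at about (279,218), the bore at (268,127) and the stand hole at (485,260). Next I'll locate these relative to each other.

```bash
python3 - <<'E'
from h import *
z=np.load('w4.npz');p,P,T,f,c=z['p'],z['P'],z['T'],z['f'],z['c']
def ray(u,v,h):
    d=T[:3,:3]@np.array([(u-c[0])/f,(v-c[1])/f,1]); return T[:3,3]+d*(h-T[2,3])/d[2]
g=cv2.cvtColor(p,cv2.COLOR_RGB2GRAY)
for (u,v,w,h) in [(268,127,14,.052),(485,260,12,.06)]:
    a=g[v-w:v+w,u-w:u+w]; 
    m=((a>np.percentile(a,60)) if h<.06 else (a<110)).astype(np.uint8)
    n,l,s,ce=cv2.connectedComponentsWithStats(m); 
    for k in range(1,n):
        if s[k,4]>15:
            uu,vv=ce[k]+[u-w,v-w]; print(u,s[k],np.round([uu,vv],1),np.round(ray(uu,vv,h),4),np.round(ray(uu,vv,.06),4))
q=P[0:190,190:390].reshape(-1,3); s=q[(q[:,2]>.055)&(q[:,2]<.065)]; print(cv2.minAreaRect((s[:,:2]*1000).astype(np.float32)),s[:,2].mean())
q=P[190:310,410:540].reshape(-1,3); s=q[(q[:,2]>.054)&(q[:,2]<.066)]; print(cv2.minAreaRect((s[:,:2]*1000).astype(np.float32)),s[:,2].mean())
print(P[212:224:2,279], ray(279,215,.095))
im=np.hstack([cv2.resize(p[y:y+60,x:x+60],(400,400),interpolation=cv2.INTER_CUBIC) for x,y in [(238,97),(250,195)]]);cv2.imwrite('pics/crop4.png',im[:,:,::-1])
# expected tip in world
o=bot.get_obs();M=R.from_quat(o['tool_rot']).as_matrix(); print('tip exp',o['eef_pos']+M@[0,0,.0663])
E
```

```text
268 [  6   6  16  16 194] [267.7 126.6] [ 0.5247 -0.1242  0.052 ] [ 0.5252 -0.1244  0.06  ]
268 [22 20  6  8 18] [278.2 137.2] [ 0.5193 -0.135   0.052 ] [ 0.52   -0.1349  0.06  ]
485 [ 8  8  8  7 23] [484.7 258.4] [ 0.4763 -0.3448  0.06  ] [ 0.4763 -0.3448  0.06  ]
((559.2255859375, -130.7689971923828), (100.53495788574219, 120.70323944091797), 79.1783447265625) 0.06055572027101514
((474.77392578125, -346.339111328125), (60.53864669799805, 62.48490905761719), 3.2112526893615723) 0.05950755115155834
[[ 4.41546195e-01 -1.60496998e-01 -2.66009972e-04]
 [ 4.39375726e-01 -1.61201866e-01 -4.19159462e-04]
 [ 4.68161602e-01 -1.52858425e-01  9.62019734e-02]
 [ 4.68538456e-01 -1.52797074e-01  1.01973754e-01]
 [ 4.68682182e-01 -1.52801945e-01  1.06836032e-01]
 [ 4.70389204e-01 -1.52345024e-01  1.16128667e-01]] [ 0.46853257 -0.1527249   0.095     ]
tip exp [ 0.46674635 -0.15312883  0.09667908]
```

View pics/crop4.png

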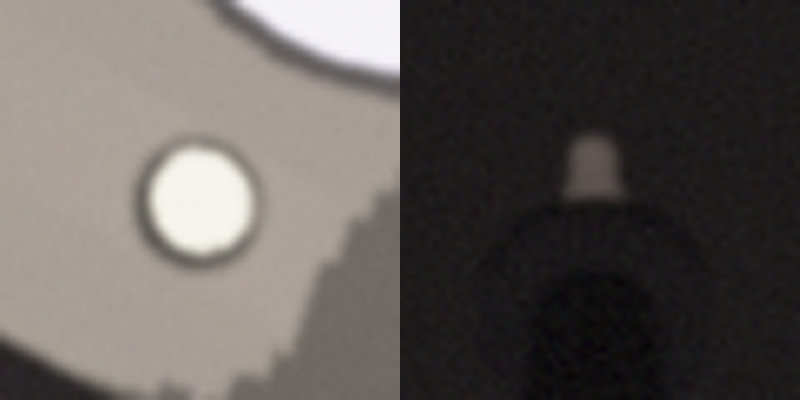

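Request:
move_arm --series '[[[3,1.5,0,-0.3,-0.9,0,0],[2.7,1.4,0,0,0,0,0],[0,0,0,0,0,0,0],[0,0,-1,0,0,0,0],[0,0,0,0,0,0,0]]]'

```text
clock: 6.15
eef_pos: [0.5257, -0.1265, 0.1521]
tool_rot: [0.988, 0.154, 0.0, 0.0]
ft_force: [-0.1, 0.3, -0.6]
grip_width: 0.0089
```

```bash
python3 - <<'E'
from h import *
to(.5247,-.1242,.145,18)
E
```

```text
t 6.15 p [ 0.5257 -0.1265  0.1521] q [9.880e-01 1.542e-01 4.000e-04 4.000e-04] F [-0.1  0.3 -0.6] g 0.0089 j [-0.236  0.35   0.005  1.225 -0.     2.596]
yaw 17.74 shift cm [-0.1   0.23 -0.71] turn [0.04 0.05 0.26]
```

Request:
move_arm --series '[[[-0.1,0.25,-0.5,0,0,0,0],[0,0,0,0,0,0,0],[0,0,0,0,0,0,0],[0,0,0,0,0,0,0],[0,0,0,0,0,0,0]]]'

```text
clock: 6.65
eef_pos: [0.5221, -0.1251, 0.1463]
tool_rot: [0.988, 0.153, -0.001, 0.0]
ft_force: [-0.8, -0.6, -0.7]
grip_width: 0.0088
```

```bash
python3 - <<'E'
from h import *
to(.5247,-.1242,.145,18)
p,d,P,T,f,i=cam('wrist','w5')
to(.5247,-.1242,.145,18)
E
```

```text
t 6.65 p [ 0.5221 -0.1251  0.1463] q [ 9.883e-01  1.528e-01 -6.000e-04  2.000e-04] F [-0.8 -0.6 -0.7] g 0.0088 j [-2.35e-01  3.48e-01 -1.30e-02  1.21e+00 -1.00e-03  2.60e+00]
yaw 17.58 shift cm [ 0.26  0.09 -0.13] turn [ 0.03 -0.06  0.42]
t 6.7 p [ 0.5221 -0.1251  0.1464] q [ 9.882e-01  1.529e-01 -6.000e-04  2.000e-04] F [ 0.2 -0.1 -0.7] g 0.0094 j [-2.350e-01  3.480e-01 -1.300e-02  1.211e+00 -1.000e-03  2.600e+00]
yaw 17.59 shift cm [ 0.26  0.09 -0.14] turn [ 0.03 -0.06  0.41]
```

View pics/w5.png

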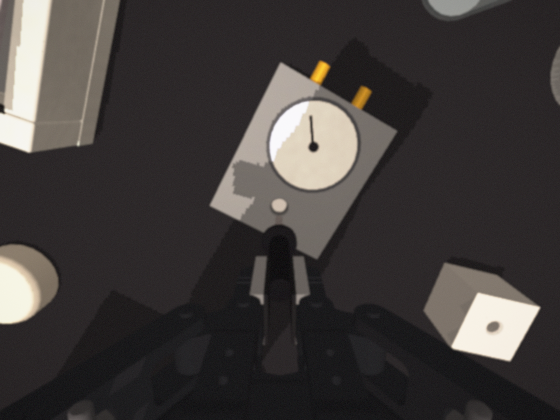

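The bore (279,206) lies in line with the tip column at 279. The tip sits 2–3 mm short along x, as computed.

Request:
move_arm --series '[[[0.25,0.1,0,0,0,0,0],[0,0,0,0,0,0,0],[0,0,-0.7,0,0,0,0],[0,0,-0.3,0,0,0,0],[0,0,0,0,0,0,0]]]'

```text
clock: 7.2
eef_pos: [0.5253, -0.124, 0.1359]
tool_rot: [0.988, 0.153, -0.0, 0.0]
ft_force: [-1.5, 0.2, -0.5]
grip_width: 0.0089
```

```bash
python3 - <<'E'
from h import *
to(.5247,-.1242,.1165,18)
E
```

```text
t 7.2 p [ 0.5253 -0.124   0.1359] q [ 9.882e-01  1.529e-01 -0.000e+00  4.000e-04] F [-1.5  0.2 -0.5] g 0.0089 j [-2.310e-01  3.600e-01 -2.400e-02  1.186e+00 -1.000e-03  2.603e+00]
yaw 17.59 shift cm [-0.06 -0.02 -1.94] turn [0.05 0.   0.41]
```

Request:
move_arm --series '[[[0,0,-0.5,0,0,0,0],[0,0,-0.5,0,0,0,0],[0,0,-0.3,0,0,0,0],[0,0,0,0,0,0,0],[0,0,0,0,0,0,0]]]'

```text
clock: 7.7
eef_pos: [0.5247, -0.1239, 0.1209]
tool_rot: [0.988, 0.153, -0.001, 0.0]
ft_force: [-0.7, 0.2, -0.3]
grip_width: 0.0092
```

```bash
python3 - <<'E'
from h import *
to(.5247,-.1242,.1165,18)
E
```

```text
t 7.7 p [ 0.5247 -0.1239  0.1209] q [ 9.882e-01  1.529e-01 -8.000e-04  1.000e-04] F [-0.7  0.2 -0.3] g 0.0092 j [-2.310e-01  3.710e-01 -4.800e-02  1.152e+00 -1.000e-03  2.603e+00]
yaw 17.59 shift cm [ 0.   -0.03 -0.44] turn [ 0.02 -0.09  0.41]
```

Request:
move_arm --series '[[[0,0,-0.3,0,0,0,0],[0,0,-0.3,0,0,0,0],[0,0,-0.2,0,0,0,0],[0,0,-0.2,0,0,0,0],[0,0,-0.2,0,0,0,0]]]'

```text
clock: 8.2
eef_pos: [0.5296, -0.1242, 0.1155]
tool_rot: [0.988, 0.153, 0.006, 0.002]
ft_force: [-2.2, 2.3, 10.2]
grip_width: 0.0087
```

```bash
python3 - <<'E'
from h import *
to(.5247,-.1242,.1155,18)
p,d,P,T,f,i=cam('wrist','w6')
to(.5247,-.1242,.1155,18)
E
```

```text
t 8.2 p [ 0.5296 -0.1242  0.1155] q [0.9882 0.1531 0.0057 0.0018] F [-2.2  2.3 10.2] g 0.0087 j [-2.310e-01  3.740e-01 -6.000e-02  1.125e+00  1.000e-03  2.603e+00]
yaw 17.61 shift cm [-0.49  0.    0.  ] turn [0.1  0.68 0.39]
t 8.25 p [ 0.5296 -0.1242  0.1154] q [0.9882 0.1531 0.0058 0.0018] F [-1.5  1.2  9.6] g 0.009 j [-2.310e-01  3.740e-01 -6.000e-02  1.125e+00  1.000e-03  2.603e+00]
yaw 17.62 shift cm [-0.49  0.    0.01] turn [0.1  0.68 0.39]
```

View pics/w6.png

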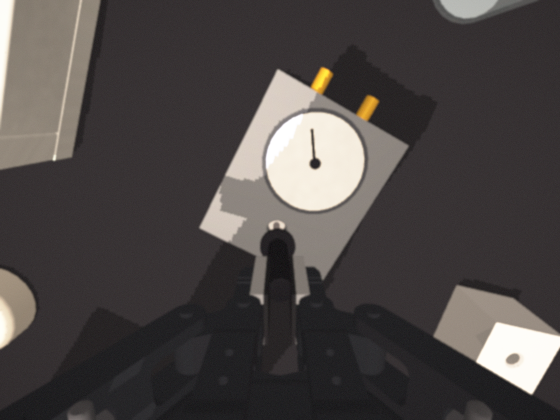

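Tip is inside the bore (277,226). The arm drifted 5 mm in x under load, so I'll straighten up and press again to be sure of full travel.

Request:
move_arm --series '[[[-0.4,0,-0.2,0.1,0.7,0,0],[-0.1,0,-0.3,0,0.2,0,0],[-0.1,0,-0.3,0,0.2,0,0],[-0.1,0,-0.3,0,0.2,0,0],[-0.1,0,-0.3,0,0.2,0,0]]]'

```text
clock: 8.75
eef_pos: [0.5304, -0.1246, 0.1152]
tool_rot: [0.988, 0.154, 0.005, 0.002]
ft_force: [-2.6, 2.1, 14.5]
grip_width: 0.0091
```

```bash
python3 - <<'E'
from h import *
to(.5247,-.1242,.1155,18)
E
```

```text
t 8.75 p [ 0.5304 -0.1246  0.1152] q [0.9881 0.1535 0.0054 0.002 ] F [-2.6  2.1 14.5] g 0.0091 j [-0.231  0.376 -0.057  1.126  0.     2.602]
yaw 17.66 shift cm [-0.57  0.04  0.03] turn [0.13 0.65 0.34]
```

z no longer moves while the force rises to 14.5 N, so the button is bottomed. Lift out.

Request:
move_arm --series '[[[-0.2,0,0.5,0,0.3,0,0],[-0.2,0,1.5,0,0.2,0,0],[0,0,3,0,0,0,0],[0,0,2,0,0,0,0],[0,0,0,0,0,0,0]]]'

```text
clock: 9.25
eef_pos: [0.5254, -0.1245, 0.1876]
tool_rot: [0.988, 0.154, 0.0, 0.001]
ft_force: [0.4, 0.3, -0.9]
grip_width: 0.0093
```

```bash
python3 - <<'E'
from h import *
to(.4747,-.3463,.165,18)
p,d,P,T,f,i=cam('wrist','w7'); np.savez('w7.npz',p=p,P=P,T=T,f=f,c=[i['cx'],i['cy']])
M=R.from_quat(bot.get_obs()['tool_rot']).as_matrix();e=bot.get_obs()['eef_pos']
# points of stylus in tool frame
m=np.zeros(P.shape[:2],bool);m[190:300,262:298]=True
q=(P[m]-e)@M; q=q[(np.abs(q[:,1])<.014)&(q[:,2]>-.045)&(q[:,2]<.08)&(np.abs(q[:,0])<.03)]
for a in np.arange(-.045,.08,.008):
    s=q[(q[:,2]>=a)&(q[:,2]<a+.008)]
    if len(s): print(round(a+.004,3),len(s),np.round(s.mean(0)*1000,1),np.round(s.max(0)*1000,1))
E
```

```text
t 9.25 p [ 0.5254 -0.1245  0.1876] q [9.881e-01 1.536e-01 5.000e-04 1.400e-03] F [ 0.4  0.3 -0.9] g 0.0093 j [-2.310e-01  3.280e-01  6.800e-02  1.309e+00 -2.000e-03  2.602e+00]
yaw 17.67 shift cm [ -5.07 -22.18  -2.26] turn [0.14 0.08 0.33]
-0.041 590 [  3.7   0.6 -39.3] [ 12.5   8.3 -37.1]
-0.033 298 [  7.8   0.6 -33.1] [ 12.5   8.8 -29. ]
-0.025 196 [  6.7   0.6 -25.7] [ 12.1   8.9 -21. ]
-0.017 122 [  5.4   0.6 -17.1] [  6.5   5.  -13. ]
-0.009 113 [ 5.2  0.5 -9.1] [ 6.7  5.8 -5.1]
-0.001 116 [ 4.8 -0.1 -1.2] [6.6 6.1 2.8]
0.007 101 [ 4.9 -0.1  6.9] [ 6.7  5.7 10.9]
0.015 574 [ 3.7  0.1 17. ] [11.4 10.9 19. ]
0.023 45 [ 9.2  0.  20.3] [11.5 10.3 21.7]
0.039 1 [ 4.4 -0.9 42.5] [ 4.4 -0.9 42.5]
0.047 20 [ 3.6 -0.7 45.8] [ 4.2  2.5 50.4]
0.055 18 [ 2.2 -1.  56.3] [ 2.8  1.2 58.9]
0.063 20 [ 2.1 -1.1 63. ] [ 2.8  1.2 66.8]
```

View pics/w7.png

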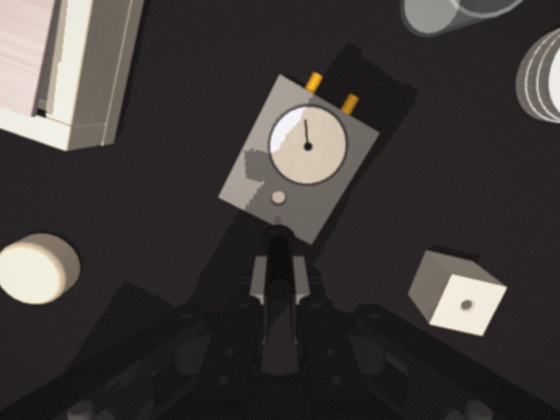

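Stylus is still straight in the grip (axis within 0.5 mm of the tool axis over its length). The button is up again at (278,197). Back to the stand.

Request:
move_arm --series '[[[-1,-4.5,0,0,0,0,0],[-1,-4.5,0,0,0,0,0],[-1,-4.5,0,0,0,0,0],[-1,-4.5,0,0,0,0,0],[-0.9,-3,0,0,0,0,0]]]'

```text
clock: 9.8
eef_pos: [0.4729, -0.3341, 0.1777]
tool_rot: [0.987, 0.16, -0.004, -0.003]
ft_force: [0.2, -0.6, -0.3]
grip_width: 0.0093
```

Request:
move_arm --series '[[[0,0,0,0,0,0,0],[0,0,0,0,0,0,0],[0,0,0,0,0,0,0],[0,0,0,0,0,0,0],[0,0,0,0,0,0,0]]]'

```text
clock: 10.3
eef_pos: [0.4694, -0.3345, 0.171]
tool_rot: [0.987, 0.158, -0.007, -0.006]
ft_force: [-0.8, -0.6, -0.5]
grip_width: 0.0094
```

```bash
python3 - <<'E'
from h import *
to(.4745,-.3463,.145,18)
E
```

```text
t 10.3 p [ 0.4694 -0.3345  0.171 ] q [ 0.9874  0.1578 -0.0075 -0.006 ] F [-0.8 -0.6 -0.5] g 0.0094 j [-6.180e-01  4.260e-01  1.690e-01  1.333e+00 -2.000e-03  2.207e+00]
yaw 18.17 shift cm [ 0.51 -1.18 -2.6 ] turn [-0.55 -0.95 -0.16]
```

Request:
move_arm --series '[[[0.5,-1.2,0,-0.5,-0.9,0,0],[0,0,-1.5,0,0,0,0],[0,0,-0.5,0,0,0,0],[0,0,0,0,0,0,0],[0,0,0,0,0,0,0]]]'

```text
clock: 10.8
eef_pos: [0.4777, -0.3467, 0.1522]
tool_rot: [0.987, 0.16, 0.002, 0.002]
ft_force: [-0.0, 0.2, -0.4]
grip_width: 0.0091
```

```bash
python3 - <<'E'
from h import *
to(.4745,-.3463,.145,18)
p,d,P,T,f,i=cam('wrist','w8'); c=[i['cx'],i['cy']]
def ray(u,v,h):
    d=T[:3,:3]@np.array([(u-c[0])/f,(v-c[1])/f,1]); return T[:3,3]+d*(h-T[2,3])/d[2]
q=P[130:280,210:350].reshape(-1,3); s=q[(q[:,2]>.055)&(q[:,2]<.064)]; print(cv2.minAreaRect((s[:,:2]*1000).astype(np.float32)),len(s))
im=cv2.resize(p[150:270,220:340],(600,600),interpolation=cv2.INTER_CUBIC);cv2.imwrite('pics/crop8.png',im[:,:,::-1])
E
```

```text
t 10.8 p [ 0.4777 -0.3467  0.1522] q [0.9871 0.1604 0.0021 0.0021] F [-0.   0.2 -0.4] g 0.0091 j [-0.628  0.442  0.145  1.267  0.     2.192]
yaw 18.46 shift cm [-0.32  0.04 -0.72] turn [ 0.2   0.27 -0.45]
((474.6540222167969, -346.3313293457031), (60.534019470214844, 60.161643981933594), 3.4713058471679688) 4173
```

View pics/crop8.png

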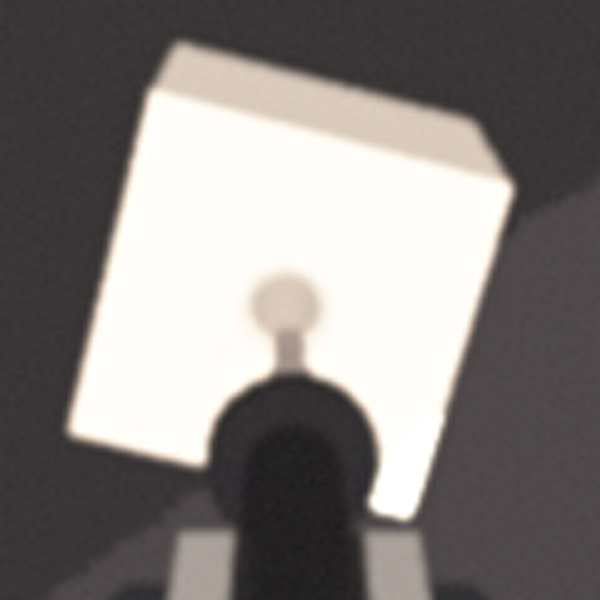

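Hole at crop (285,303), tip just below it at (290,335): laterally aligned. Stand centre reconfirmed at (0.4747, -0.3463).

Request:
move_arm --series '[[[-0.3,0,-0.3,0.2,0.2,0,0],[0,0,-0.3,0,0,0,0],[0,0,-0.3,0,0,0,0],[0,0,0,0,0,0,0],[0,0,0,0,0,0,0]]]'

```text
clock: 11.35
eef_pos: [0.4751, -0.3473, 0.1439]
tool_rot: [0.987, 0.16, 0.001, 0.001]
ft_force: [0.5, -0.1, -1.2]
grip_width: 0.0089
```

```bash
python3 - <<'E'
from h import *
to(.4745,-.3463,.130,18)
E
```

```text
t 11.35 p [ 0.4751 -0.3473  0.1439] q [9.871e-01 1.603e-01 1.400e-03 9.000e-04] F [ 0.5 -0.1 -1.2] g 0.0089 j [-6.320e-01  4.460e-01  1.280e-01  1.250e+00  1.000e-03  2.188e+00]
yaw 18.45 shift cm [-0.06  0.1  -1.39] turn [ 0.07  0.18 -0.45]
```

Request:
move_arm --series '[[[-0.05,0.1,-0.8,0,0.1,0,0],[0,0,-0.8,0,0,0,0],[0,0,-0.3,0,0,0,0],[0,0,0,0,0,0,0],[0,0,0,0,0,0,0]]]'

```text
clock: 11.85
eef_pos: [0.4742, -0.3459, 0.1226]
tool_rot: [0.987, 0.16, 0.0, 0.0]
ft_force: [-0.4, 0.3, -0.9]
grip_width: 0.009
```

```bash
python3 - <<'E'
from h import *
to(.4745,-.3463,.130,18)
E
```

```text
t 11.85 p [ 0.4742 -0.3459  0.1226] q [9.871e-01 1.603e-01 1.000e-04 3.000e-04] F [-0.4  0.3 -0.9] g 0.009 j [-0.63   0.459  0.092  1.203 -0.     2.189]
yaw 18.45 shift cm [ 0.03 -0.04  0.74] turn [ 0.03  0.01 -0.45]
```

Tip is inside the hole (about z 0.056) with no contact force. Continue down towards 0.083.

Request:
move_arm --series '[[[0,0,-1,0,0,0,0],[0,0,-1,0,0,0,0],[0,0,-0.8,0,0,0,0],[0,0,0,0,0,0,0],[0,0,0,0,0,0,0]]]'

```text
clock: 12.35
eef_pos: [0.474, -0.3457, 0.0916]
tool_rot: [0.987, 0.16, -0.0, 0.0]
ft_force: [0.1, -0.8, -0.3]
grip_width: 0.0093
```

```bash
python3 - <<'E'
from h import *
to(.4745,-.3463,.083,18)
E
```

```text
t 12.35 p [ 0.474  -0.3457  0.0916] q [ 9.871e-01  1.604e-01 -2.000e-04  0.000e+00] F [ 0.1 -0.8 -0.3] g 0.0093 j [-0.63   0.483  0.044  1.133 -0.     2.189]
yaw 18.46 shift cm [ 0.05 -0.06 -0.86] turn [ 0.01 -0.02 -0.46]
```

Request:
move_arm --series '[[[0,0,-0.5,0,0,0,0],[0,0,-0.2,0,0,0,0],[0,0,-0.1,0,0,0,0],[0,0,0,0,0,0,0],[0,0,0,0,0,0,0]]]'

```text
clock: 12.85
eef_pos: [0.4745, -0.3461, 0.0837]
tool_rot: [0.987, 0.16, 0.0, 0.001]
ft_force: [-0.5, -0.8, -0.4]
grip_width: 0.009
```

Request:
move_arm --series '[[[0,0,-0.1,0,0,0,0],[0,0,0,0,0,0,0.2],[0,0,0,0,0,0,0.5],[0,0,0,0,0,0,0.5],[0,0,0,0,0,0,0.5]]]'

```text
clock: 13.35
eef_pos: [0.4751, -0.3465, 0.0835]
tool_rot: [0.987, 0.16, 0.001, 0.001]
ft_force: [0.2, -0.4, -0.1]
grip_width: 0.0428
```

```bash
python3 - <<'E'
from h import *
to(.4745,-.3463,.083,18)
p,d,P,T,f,i=cam('wrist','w9'); 
E
```

```text
t 13.35 p [ 0.4751 -0.3465  0.0835] q [0.9871 0.1603 0.001  0.0012] F [ 0.2 -0.4 -0.1] g 0.0428 j [-0.63   0.489  0.033  1.111 -0.     2.19 ]
yaw 18.45 shift cm [-0.06  0.02 -0.05] turn [ 0.12  0.14 -0.45]
```

View pics/w9.png

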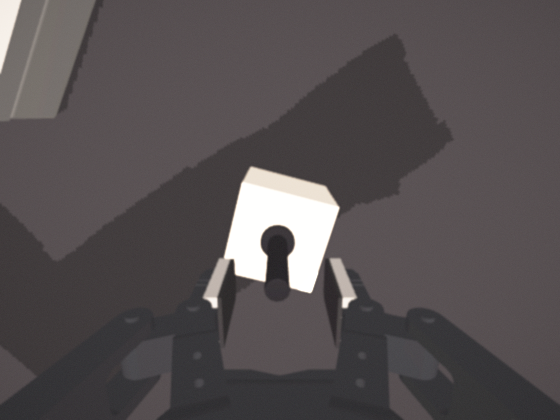

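Released; the flange (277,240) sits flat on the stand. Now rise and travel to the filter housing while turning.

Request:
move_arm --series '[[[0,0,4,0,0,0,0.5],[0,0,4.5,0,0,0,0.5],[0,0,4.5,0,0,0,0.7],[0,2,2,0,0,8,0.9],[1,4,0,0,0,8.5,1]]]'

```text
clock: 13.9
eef_pos: [0.4817, -0.2874, 0.2364]
tool_rot: [0.954, 0.301, -0.002, 0.001]
ft_force: [0.6, 0.5, 0.0]
grip_width: 0.0837
```

Request:
move_arm --series '[[[0.5,3,0,0,0,8.5,1],[0.5,3,0,0,0,8.5,1],[0.5,3,0,0,0,8.5,1],[0.5,3,0,0,0,8.5,1],[0.5,3,0,0,0,8.5,1]]]'

```text
clock: 14.4
eef_pos: [0.5085, -0.1321, 0.2397]
tool_rot: [0.776, 0.631, 0.002, 0.004]
ft_force: [0.6, -0.6, -0.0]
grip_width: 0.0852
```

Request:
move_arm --series '[[[0.5,3,0,0,0,8.5,1],[0.5,3,0,0,0,8.5,1],[0.5,3,0,0,0,8.5,1],[0.5,3,0,0,0,8.5,1],[0.5,3,0,0,0,8.5,1]]]'

```text
clock: 14.9
eef_pos: [0.5337, 0.0243, 0.2407]
tool_rot: [0.49, 0.872, 0.003, 0.004]
ft_force: [0.7, -0.8, 0.8]
grip_width: 0.0853
```

```bash
python3 - <<'E'
from h import *
to(.597,.21,.24,-114)
E
```

```text
t 14.9 p [0.5337 0.0243 0.2407] q [0.4903 0.8715 0.0034 0.0036] F [ 0.7 -0.8  0.8] g 0.0853 j [0.044 0.29  0.154 1.424 0.002 1.069]
yaw 121.27 shift cm [ 6.33 18.57 -0.07] turn [ -0.68   0.16 124.72]
```

Request:
move_arm --series '[[[0.5,1.8,0,0,0,8.5,1],[0.5,1.8,0,0,0,8.5,1],[0.5,1.8,0,0,0,8.5,1],[0.5,1.8,0,0,0,8.5,1],[0.5,1.8,0,0,0,8.5,1]]]'

```text
clock: 15.4
eef_pos: [0.559, 0.1206, 0.2413]
tool_rot: [0.137, 0.991, 0.005, 0.002]
ft_force: [0.6, -0.1, -0.2]
grip_width: 0.0851
```

Request:
move_arm --series '[[[0.5,1.5,0,0,0,8.5,1],[0.5,1.5,0,0,0,8.5,1],[0.5,1.5,0,0,0,8.5,1],[0.5,1.5,0,0,0,8.5,1],[0.5,1.5,0,0,0,8.5,1]]]'

```text
clock: 15.9
eef_pos: [0.5846, 0.1996, 0.2413]
tool_rot: [-0.235, 0.972, 0.005, 0.0]
ft_force: [0.4, 0.5, 0.8]
grip_width: 0.0854
```

Request:
move_arm --series '[[[0.2,0.5,0,0,0,8.5,1],[0.2,0.5,0,0,0,8.5,1],[0,0,0,0,0,8.5,1],[0,0,0,0,0,8.5,1],[0,0,0,0,0,0,1]]]'

```text
clock: 16.4
eef_pos: [0.5889, 0.2131, 0.24]
tool_rot: [-0.512, 0.859, 0.006, -0.002]
ft_force: [0.5, 0.3, -1.4]
grip_width: 0.0852
```

```bash
python3 - <<'E'
from h import *
to(.597,.21,.24,-114)
p,d,P,T,f,i=cam('wrist','w10'); np.savez('w10.npz',p=p,P=P,T=T,f=f,c=[i['cx'],i['cy']])
E
```

```text
t 16.4 p [0.5889 0.2131 0.24  ] q [-0.5123  0.8588  0.0056 -0.0017] F [ 0.5  0.3 -1.4] g 0.0852 j [ 0.342  0.502  0.466  1.54   0.01  -0.734]
yaw -118.36 shift cm [ 0.81 -0.31 -0.  ] turn [-0.43 -0.51  4.36]
```

View pics/w10.png

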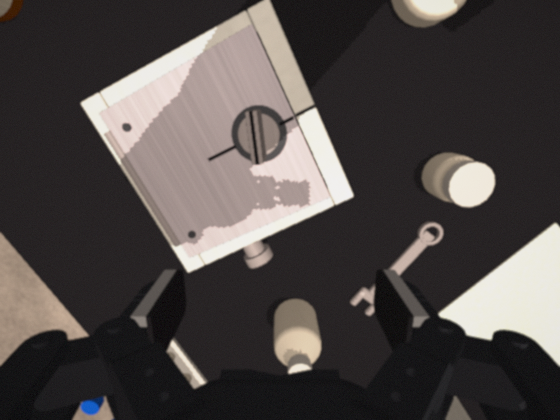

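The fastener is at (258,135) with its slot running (252,110)–(262,163) and the cover marks running (208,159)–(315,107). Next I'll measure its pose.

```bash
python3 - <<'E'
from h import *
z=np.load('w10.npz');p,P,T,f,c=z['p'],z['P'],z['T'],z['f'],z['c']
def ray(u,v,h):
    d=T[:3,:3]@np.array([(u-c[0])/f,(v-c[1])/f,1]); return T[:3,3]+d*(h-T[2,3])/d[2]
q=P[95:180,220:300].reshape(-1,3);q=q[~np.isnan(q[:,0])]
print(np.round(np.percentile(q[:,2],[1,10,25,50,75,90,99,99.9]),4))
zt=np.percentile(q[:,2],99)
s=q[q[:,2]>zt-.006]; print('wing top',len(s),s.mean(0),cv2.minAreaRect((s[:,:2]*1000).astype(np.float32)))
# cover plane
m=np.zeros(P.shape[:2],bool);m[60:230,120:320]=True; m[95:180,220:300]=False
C=P[m];C=C[(C[:,2]>.086)&(C[:,2]<.105)]
A=np.c_[C[:,:2],np.ones(len(C))];k=np.linalg.lstsq(A,C[:,2],rcond=None)[0]
for _ in range(5):
    r=np.abs(A@k-C[:,2])<.0015;k=np.linalg.lstsq(A[r],C[r,2],rcond=None)[0]
print('plane',k,'yaw of slope',np.degrees(np.arctan2(-k[1],-k[0])),'tilt',np.hypot(*k[:2]),'z at fast',k@[.572,.156,1])
a=ray(208,159,.097);b=ray(232,148,.098);cc=ray(315,107,.099); print('marks',a,cc,np.degrees(np.arctan2(*(a-cc)[[1,0]])))
a=ray(252.5,110,.13);b=ray(262,163,.13);print('slot',a,b,np.linalg.norm(a-b),np.degrees(np.arctan2(*(a-b)[[1,0]])))
h=P[0:280,70:360].reshape(-1,3);h=h[(h[:,2]>.07)&(h[:,2]<.083)];print(cv2.minAreaRect((h[:,:2]*1000).astype(np.float32)))
im=cv2.resize(p[85:185,210:310],(600,600),interpolation=cv2.INTER_CUBIC);cv2.imwrite('pics/crop10.png',im[:,:,::-1])
E
```

```text
[0.0792 0.094  0.0957 0.0983 0.1004 0.1248 0.1305 0.1314]
wing top 682 [0.57992185 0.15433955 0.12919378] ((580.3426513671875, 155.04212951660156), (44.0731201171875, 10.367422103881836), 67.47406768798828)
plane [-0.08953557  0.00323623  0.14855848] yaw of slope -2.070033505480985 tilt 0.08959403875860977 z at fast 0.09784898829847624
marks [0.63127402 0.15220658 0.097     ] [0.52162942 0.15836844 0.099     ] -3.2165516406622925
slot [0.5705594  0.13513182 0.13      ] [0.58474536 0.17613012 0.13      ] 0.04338320612338812 -109.08630696744544
((618.5692138671875, 153.22134399414062), (200.359375, 200.04722595214844), 87.5552978515625)
```

View pics/crop10.png

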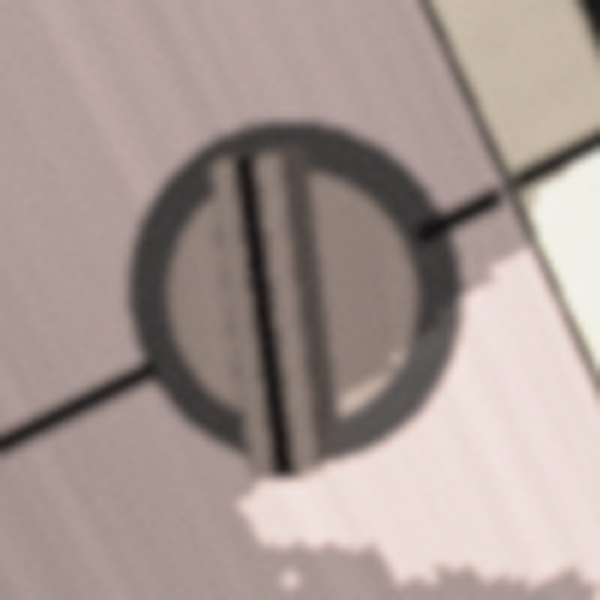

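```bash
cat >> h.py <<'E'
def ton(pos,n,yaw):
    "like to(), tool axis along -n"
    o=st(); C=R.from_quat(o['tool_rot']); n=np.array(n,float); n/=np.linalg.norm(n)
    x=np.array([np.cos(np.radians(yaw)),np.sin(np.radians(yaw)),0]); x-=n*(x@n); x/=np.linalg.norm(x)
    D=R.from_matrix(np.c_[x,np.cross(-n,x),-n]); X=C.as_matrix()
    # yaw about n
    print('shift cm',np.round((np.array(pos)-o['eef_pos'])*100,2),'turn',np.round(np.degrees((D*C.inv()).as_rotvec()),2),'axis',np.round(-X[:,2],3),'yaw',round(np.degrees(np.arctan2(X[1,0],X[0,0])),2))
N=[.0893,-.0035,.996]
FG=np.array([.5793,.155,.1176])
E
python3 - <<'E'
from h import *
ton(FG+np.array(N)*.04,N,-112)
E
```

```text
t 16.45 p [0.5889 0.213  0.24  ] q [-0.5113  0.8594  0.0056 -0.0017] F [-0.3 -0.5 -0. ] g 0.0851 j [ 0.342  0.501  0.466  1.54   0.01  -0.732]
shift cm [-0.6  -5.82 -8.26] turn [0.07 4.58 6.59] axis [ 0.009 -0.008  1.   ] yaw -118.5
```

Request:
move_arm --series '[[[0,-3,-1,0,2.3,3.3,1],[-0.3,-2.8,-2,0,2.3,3.3,1],[-0.3,0,-3,0,0,0,0.8],[0,0,-2,0,0,0,0.6],[0,0,0,0,0,0,0.6]]]'

```text
clock: 16.95
eef_pos: [0.5832, 0.1531, 0.1594]
tool_rot: [-0.555, 0.831, 0.026, -0.035]
ft_force: [0.0, 0.3, -0.2]
grip_width: 0.0513
```

```bash
python3 - <<'E'
from h import *
ton(FG+np.array(N)*.015,N,-112)
p,d,P,T,f,i=cam('wrist','w11'); np.savez('w11.npz',p=p,P=P,T=T,f=f,c=[i['cx'],i['cy']])
q=P[150:420,150:400].reshape(-1,3);q=q[~np.isnan(q[:,0])]
q=q[(np.hypot(*(q[:,:2]-[.58,.155]).T)<.026)&(q[:,2]>.122)&(q[:,2]<.136)]
print(len(q),q.mean(0),cv2.minAreaRect((q[:,:2]*1000).astype(np.float32)))
E
```

```text
t 16.95 p [0.5832 0.1531 0.1594] q [-0.5549  0.8308  0.0261 -0.0354] F [ 0.   0.3 -0.2] g 0.0513 j [ 0.243  0.544  0.323  1.435  0.025 -0.936]
shift cm [-0.26  0.19 -2.69] turn [0.02 0.08 0.59] axis [ 0.088 -0.004  0.996] yaw -112.45
1005 [0.57995847 0.15322215 0.12917277] ((580.6492919921875, 154.67904663085938), (44.69425964355469, 10.242876052856445), 66.92749786376953)
```

View pics/w11.png

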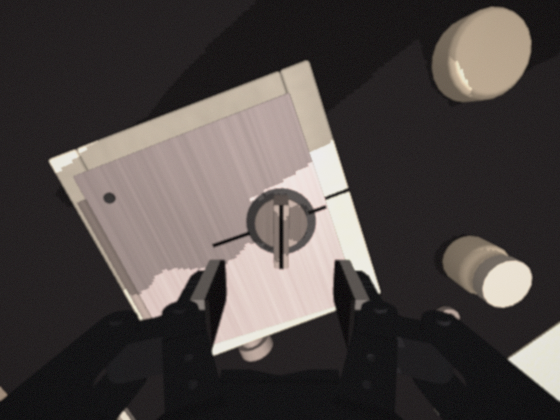

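Wing (281,205)–(281,268) is parallel to the pads and centred between them. Going down over it.

Request:
move_arm --series '[[[-0.2,0.2,-2,0,0,0,0.6],[-0.2,0,-2,0,0,0,0.6],[0,0,-0.5,0,0,0,0.6],[0,0,0,0,0,0,0.6],[0,0,0,0,0,0,0.6]]]'

```text
clock: 17.5
eef_pos: [0.5843, 0.1575, 0.1232]
tool_rot: [-0.553, 0.832, 0.024, -0.028]
ft_force: [0.4, 0.4, -1.2]
grip_width: 0.0515
```

```bash
python3 - <<'E'
from h import *
ton(FG-np.array(N)*.012,N,-112.5)
E
```

```text
t 17.5 p [0.5843 0.1575 0.1232] q [-0.5534  0.8321  0.0236 -0.0284] F [ 0.4  0.4 -1.2] g 0.0515 j [ 0.249  0.553  0.245  1.332  0.026 -0.925]
shift cm [-0.6  -0.24 -1.76] turn [-0.23  0.91  0.33] axis [ 0.073 -0.008  0.997] yaw -112.7
```

Request:
move_arm --series '[[[-0.6,-0.25,-0.8,-0.2,0.9,0,0.6],[0,0,-0.8,0,0,0,0.6],[0,0,0,0,0,0,0.6],[0,0,0,0,0,0,0.6],[0,0,0,0,0,0,0.6]]]'

```text
clock: 18.0
eef_pos: [0.5797, 0.1553, 0.109]
tool_rot: [-0.553, 0.832, 0.026, -0.034]
ft_force: [0.6, -0.6, 0.4]
grip_width: 0.0515
```

```bash
python3 - <<'E'
from h import *
ton(FG-np.array(N)*.012,N,-112.5)
E
```

```text
t 18.0 p [0.5797 0.1553 0.109 ] q [-0.553   0.8321  0.0259 -0.0341] F [ 0.6 -0.6  0.4] g 0.0515 j [ 0.248  0.563  0.223  1.312  0.026 -0.927]
shift cm [-0.15 -0.03 -0.34] turn [-0.08  0.23  0.37] axis [ 0.085 -0.005  0.996] yaw -112.72
```

Request:
move_arm --series '[[[-0.15,0,-0.2,0,0.2,0,0.6],[0,0,0,0,0,0,0.3],[0,0,0,0,0,0,0],[0,0,0,0,0,0,0],[0,0,0,0,0,0,0]]]'

```text
clock: 18.5
eef_pos: [0.5787, 0.1554, 0.1076]
tool_rot: [-0.553, 0.832, 0.027, -0.035]
ft_force: [-0.4, 1.0, 0.1]
grip_width: 0.0001
```

```bash
python3 - <<'E'
from h import *
ton(FG-np.array(N)*.012,N,-112.5)
p,d,P,T,f,i=cam('wrist','w12')
E
```

```text
t 18.5 p [0.5787 0.1554 0.1076] q [-0.5529  0.8321  0.0266 -0.0349] F [-0.4  1.   0.1] g 0.0001 j [ 0.248  0.564  0.22   1.31   0.027 -0.926]
shift cm [-0.05 -0.03 -0.19] turn [-0.09  0.1   0.37] axis [ 0.088 -0.006  0.996] yaw -112.73
```

View pics/w12.png

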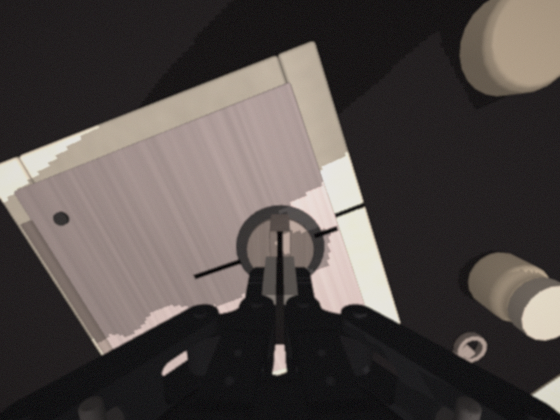

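```bash
python3 - <<'E'
from h import *
p,d,P,T,f,i=cam('wrist','w13')
im=cv2.resize(p[190:390,180:380],(600,600),interpolation=cv2.INTER_CUBIC)
im=np.clip(im.astype(float)*1.8,0,255).astype(np.uint8);cv2.imwrite('pics/crop13.png',im[:,:,::-1])
o=bot.get_obs();M=R.from_quat(o['tool_rot']).as_matrix()
for v in range(215,350,12):
    print(v,[np.round(((P[v,u]-o['eef_pos'])@M)*1000,0).astype(int).tolist() if P[v,u,0]==P[v,u,0] else 0 for u in (250,262,270,275,280,285,290,298,310)])
E
```

```text
215 [[20, -17, 10], [20, -10, 9], [20, -6, 10], [22, -3, 3], [22, 0, 3], [22, 3, 2], [20, 6, 9], [20, 10, 10], [20, 17, 10]]
227 [[13, -17, 10], [14, -10, 6], [22, -5, -16], [22, -3, -16], [23, 0, -17], [22, 2, -17], [14, 6, 5], [14, 10, 6], [13, 17, 9]]
239 [[7, -17, 5], [7, -10, 6], [18, -5, -23], [18, -2, -22], [18, 0, -23], [18, 2, -22], [7, 6, 6], [7, 10, 7], [7, 17, 6]]
251 [[0, -17, 5], [0, -10, 6], [12, -5, -22], [12, -2, -23], [12, 0, -22], [12, 2, -22], [-1, 6, 7], [0, 10, 5], [0, 17, 5]]
263 [[-10, -18, 10], [-8, -10, 6], [11, -5, -33], [11, -2, -34], [11, 0, -33], [11, 2, -34], [11, 4, -33], [-8, 10, 5], [-10, 18, 10]]
275 [[7, -13, -36], [7, -8, -36], [11, -4, -45], [11, -2, -44], [11, 0, -44], [11, 2, -45], [11, 4, -44], [8, 8, -38], [8, 13, -38]]
287 [[7, -12, -48], [7, -8, -47], [11, -4, -54], [11, -2, -55], [11, 0, -54], [11, 2, -55], [11, 4, -54], [8, 7, -48], [7, 12, -47]]
299 [[13, -11, -66], [13, -6, -65], [12, -4, -64], [9, -2, -59], [8, 0, -58], [9, 2, -60], [12, 3, -64], [14, 6, -67], [11, 11, -63]]
311 [[12, -10, -72], [12, -6, -72], [12, -4, -71], [7, -2, -63], [4, 0, -59], [7, 2, -64], [12, 3, -72], [12, 6, -71], [12, 10, -72]]
323 [[12, -10, -78], [12, -6, -78], [12, -3, -78], [3, -2, -66], [-1, 0, -59], [5, 2, -68], [12, 3, -78], [13, 5, -79], [12, 9, -77]]
335 [[17, -8, -90], [17, -5, -90], [8, -3, -78], [0, -2, -67], [-6, 0, -60], [1, 2, -69], [10, 3, -80], [17, 5, -90], [16, 8, -89]]
347 [[18, -8, -96], [17, -5, -94], [-3, -4, -70], [-6, -2, -67], [-70, 0, 11], [-4, 2, -69], [-2, 3, -71], [17, 4, -95], [17, 8, -95]]
```

View pics/crop13.png

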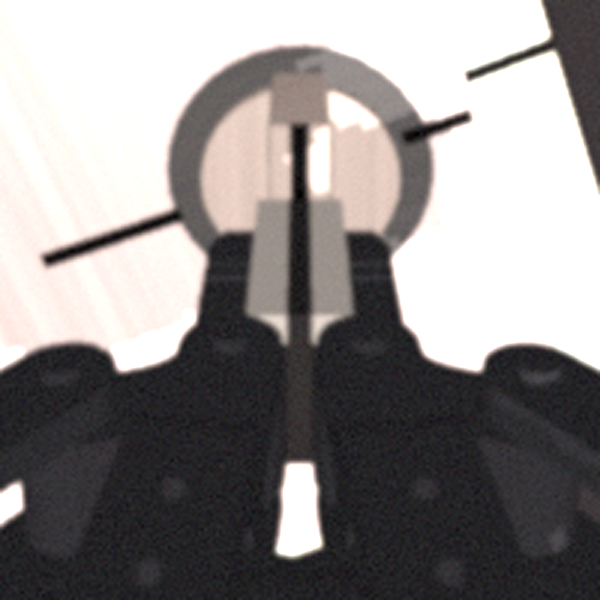

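The reading shows nothing between the pads (width 0): they seem to have closed just above the wing. Checking the pads' real extent.

```bash
python3 - <<'E'
from h import *
p,d,P,T,f,i=cam('wrist','w14')
o=bot.get_obs();M=R.from_quat(o['tool_rot']).as_matrix()
for v in range(244,284,2):
    print(v,[np.round(((P[v,u]-o['eef_pos'])@M)*1000,1).tolist() for u in (240,266,272,278,280)])
print(np.array(bot.camera_info('wrist')['tool_from_camera']))
z=np.load('w4.npz');P=z['P'];
st()
E
```

```text
244 [[2.1, -23.4, 10.3], [3.6, -8.0, 6.9], [15.8, -3.9, -22.5], [15.7, -1.0, -22.3], [16.1, -0.1, -23.4]]
246 [[1.4, -23.2, 9.0], [2.2, -8.1, 7.1], [14.6, -3.9, -22.1], [15.0, -1.0, -23.2], [14.7, -0.1, -22.3]]
248 [[-0.3, -23.4, 10.2], [1.0, -8.1, 7.0], [13.8, -3.9, -22.6], [13.9, -1.0, -23.0], [13.9, -0.1, -23.0]]
250 [[-2.0, -23.6, 11.1], [0.2, -8.1, 6.2], [12.5, -3.9, -21.9], [12.6, -1.1, -22.2], [12.9, -0.1, -22.8]]
252 [[-2.8, -23.5, 10.0], [-1.2, -8.1, 6.5], [11.5, -3.9, -22.0], [11.7, -1.1, -22.6], [11.7, -0.1, -22.6]]
254 [[-3.7, -23.4, 9.3], [-2.7, -8.1, 6.9], [10.5, -3.9, -22.1], [10.2, -1.1, -21.5], [11.1, -0.1, -23.5]]
256 [[-5.3, -23.6, 9.8], [-3.8, -8.1, 6.7], [9.4, -3.9, -22.0], [9.4, -1.1, -22.0], [9.6, -0.1, -22.6]]
258 [[-6.6, -23.6, 10.0], [11.2, -6.6, -28.2], [10.7, -3.8, -27.2], [10.6, -1.0, -26.9], [11.2, -0.1, -28.2]]
260 [[-8.1, -23.7, 10.4], [11.3, -6.5, -30.6], [11.0, -3.8, -29.9], [11.0, -1.0, -29.9], [11.3, -0.1, -30.6]]
262 [[-9.3, -23.8, 10.2], [11.3, -6.4, -32.6], [10.8, -3.7, -31.6], [11.0, -1.0, -32.1], [11.3, -0.1, -32.7]]
264 [[-10.5, -23.8, 9.9], 
[... 786 characters left out ...]
-47.2], [10.7, -3.4, -46.3], [10.8, -1.0, -46.4], [10.8, -0.1, -46.4]]
280 [[-21.1, -24.1, 9.9], [11.3, -5.7, -49.0], [11.1, -3.4, -48.6], [10.4, -1.0, -47.3], [11.2, -0.1, -48.8]]
282 [[-22.8, -24.3, 10.6], [10.7, -5.7, -49.5], [10.7, -3.3, -49.5], [10.4, -0.9, -49.1], [10.9, -0.1, -49.9]]
[[-8.34086734e-05 -9.56112518e-01 -2.92999736e-01  7.48725475e-02]
 [ 9.99999984e-01 -3.33854698e-05 -1.75728508e-04 -3.84585589e-04]
 [ 1.58234292e-04 -2.92999746e-01  9.56112506e-01 -1.64617887e-01]
 [ 0.00000000e+00  0.00000000e+00  0.00000000e+00  1.00000000e+00]]
t 18.65 p [0.5787 0.1554 0.1075] q [-0.5529  0.8321  0.0266 -0.035 ] F [0.1 0.3 0.5] g 0.0002 j [ 0.248  0.564  0.22   1.31   0.027 -0.926]
```

```bash
python3 - <<'E'
from h import *
W={'w0':([.3895,-.383,.2097],[.9875,.1579,-.0005,.0017]),'w10':([.5889,.2131,.24],[-.5123,.8588,.0056,-.0017]),'w11':([.5832,.1531,.1594],[-.5549,.8308,.0261,-.0354]),'w7':([.5254,-.1245,.1876],[.9881,.1536,.0005,.0014])}
for k,(e,q) in W.items():
    P=np.load(k+'.npz')['P'];M=R.from_quat(q).as_matrix()
    L=((P-np.array(e))@M)*1000
    m=(abs(L[...,0])<14)&(abs(L[...,1])<56)&(L[...,2]<-5)&(L[...,2]>-60)&(L[...,0]>8)
    s=L[m]; print(k,len(s))
    for a in range(-60,-4,6):
        t=s[(s[:,2]>=a)&(s[:,2]<a+6)]
        if len(t): print('   z',a,len(t),'x',np.round([t[:,0].min(),t[:,0].max()],1),'|y|',np.round([abs(t[:,1]).min(),abs(t[:,1]).max()],1))
E
```

```text
w0 1220
   z -60 402 x [ 8.  12.2] |y| [42.  54.6]
   z -54 344 x [ 8.  12.6] |y| [41.8 55.3]
   z -48 299 x [ 8.1 12.1] |y| [42.  55.3]
   z -42 174 x [ 8.1 12.1] |y| [42.1 49.8]
   z -36 1 x [8.2 8.2] |y| [42.8 42.8]
w10 1188
   z -60 390 x [ 8. 12.] |y| [41.8 50. ]
   z -54 340 x [ 8.  11.9] |y| [41.9 54.9]
   z -48 288 x [ 8. 12.] |y| [41.8 53.9]
   z -42 168 x [ 8.1 11.5] |y| [42. 50.]
   z -36 2 x [8.1 8.6] |y| [42.2 43.3]
w11 1374
   z -60 346 x [ 8.  11.9] |y| [25.1 37.7]
   z -54 290 x [ 8.  11.8] |y| [25.1 32.7]
   z -48 266 x [ 8.1 11.7] |y| [25.1 32.5]
   z -42 241 x [ 8.2 11.8] |y| [25.  32.7]
   z -36 205 x [ 8.  11.8] |y| [25.  32.6]
   z -30 26 x [ 8.2 11. ] |y| [25.  32.6]
w7 1413
   z -60 390 x [ 8.  12.1] |y| [ 4.3 13.9]
   z -54 286 x [ 8.  12.4] |y| [ 4.2 16.5]
   z -48 220 x [ 8.  12.1] |y| [ 4.3 17.3]
   z -42 206 x [ 8.  12.1] |y| [ 4.2 17.3]
   z -36 176 x [10.4 12. ] |y| [ 4.3 11.4]
   z -30 128 x [10.1 11.9] |y| [ 4.2 11.5]
   z -24 7 x [8.2 9.8] |y| [4.2 4.9]
```

The pads' visible tips lie about 23–28 mm behind the reported TCP, so they closed over the wing's top without gripping. The 0 width reading agrees. Reopen and go about 20 mm lower in small steps, watching the force.

Request:
move_arm --series '[[[0,0,0,0,0,0,0.4],[0,0,0,0,0,0,0.4],[0,0,0,0,0,0,0.4],[0,0,-0.3,0,0,0,0.4],[0,0,-0.3,0,0,0,0.4]]]'

```text
clock: 19.15
eef_pos: [0.5785, 0.1554, 0.1011]
tool_rot: [-0.553, 0.832, 0.027, -0.035]
ft_force: [0.0, 0.1, -0.2]
grip_width: 0.0344
```

```bash
python3 - <<'E'
from h import *
ton(FG-np.array(N)*.032,N,-112.5)
E
```

```text
t 19.15 p [0.5785 0.1554 0.1011] q [-0.5529  0.8321  0.0267 -0.0351] F [ 0.   0.1 -0.2] g 0.0344 j [ 0.248  0.568  0.21   1.296  0.027 -0.926]
shift cm [-0.2  -0.03 -1.54] turn [-0.09  0.07  0.37] axis [ 0.088 -0.006  0.996] yaw -112.72
```

Request:
move_arm --series '[[[-0.1,0,-0.4,0,0,0,0.4],[0,0,-0.4,0,0,0,0.4],[0,0,-0.2,0,0,0,0.4],[0,0,0,0,0,0,0.4],[0,0,0,0,0,0,0.4]]]'

```text
clock: 19.65
eef_pos: [0.5762, 0.1551, 0.0885]
tool_rot: [-0.553, 0.832, 0.027, -0.037]
ft_force: [0.7, 1.3, 0.2]
grip_width: 0.0342
```

```bash
python3 - <<'E'
from h import *
ton(FG-np.array(N)*.032,N,-112.5)
p,d,P,T,f,i=cam('wrist','w15')
E
```

```text
t 19.65 p [0.5762 0.1551 0.0885] q [-0.5529  0.832   0.0273 -0.0366] F [0.7 1.3 0.2] g 0.0342 j [ 0.248  0.576  0.188  1.27   0.027 -0.926]
shift cm [ 0.02 -0.   -0.28] turn [-0.05 -0.1   0.37] axis [ 0.091 -0.005  0.996] yaw -112.72
```

View pics/w15.png

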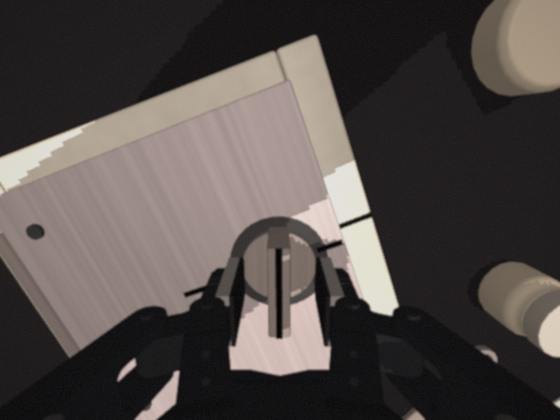

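No contact force although the TCP is below the cover's top, so the real tips are indeed higher. The wing (279,250–340) is now between the pads. Closing.

Request:
move_arm --series '[[[0,0,-0.1,0,0,0,0.4],[0,0,0,0,0,0,0.2],[0,0,0,0,0,0,0],[0,0,0,0,0,0,0],[0,0,0,0,0,0,0]]]'

```text
clock: 20.2
eef_pos: [0.5766, 0.1552, 0.0881]
tool_rot: [-0.553, 0.832, 0.027, -0.036]
ft_force: [-0.1, -0.9, -0.2]
grip_width: 0.0085
```

```bash
python3 - <<'E'
from h import *
ton(FG-np.array(N)*.032,N,-112.5)
p,d,P,T,f,i=cam('wrist','w16')
print(bot.get_obs()['ft_torque'])
E
```

```text
t 20.2 p [0.5766 0.1552 0.0881] q [-0.553   0.832   0.0271 -0.0361] F [-0.1 -0.9 -0.2] g 0.0085 j [ 0.248  0.576  0.187  1.268  0.027 -0.926]
shift cm [-0.02 -0.01 -0.24] turn [-0.06 -0.04  0.36] axis [ 0.09  -0.005  0.996] yaw -112.71
[-0.03395146 -0.04168396  0.04893813]
```

View pics/w16.png

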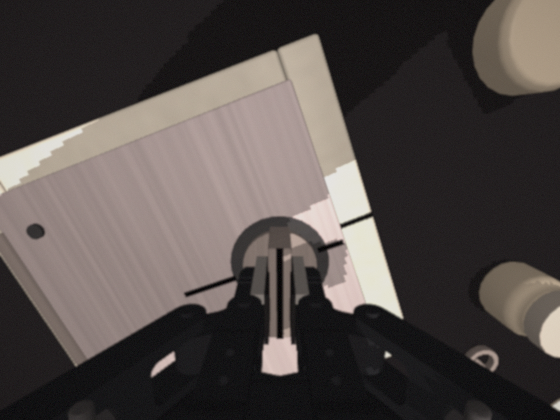

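Gripped (width 8.5 mm, no load). Turn clockwise about the cover's normal.

Request:
move_arm --series '[[[0,0,0,-0.6,0,-6,0],[0,0,0,-0.6,0,-7,0],[0,0,0,-0.6,0,-7,0],[0,0,0,0,0,0,0],[0,0,0,0,0,0,0]]]'

```text
clock: 20.75
eef_pos: [0.5766, 0.1553, 0.0881]
tool_rot: [-0.395, 0.918, 0.02, -0.04]
ft_force: [-0.4, 0.2, 0.5]
grip_width: 0.0086
```

```bash
python3 - <<'E'
from h import *
ton(FG-np.array(N)*.030,N,-182.5)
print(bot.get_obs()['ft_torque'])
E
```

```text
t 20.75 p [0.5766 0.1553 0.0881] q [-0.3948  0.9177  0.0198 -0.0396] F [-0.4  0.2  0.5] g 0.0086 j [ 0.248  0.574  0.185  1.266  0.027 -0.565]
shift cm [ 0.   -0.02 -0.04] turn [ -4.44   0.26 -48.86] axis [ 0.088 -0.005  0.996] yaw -133.33
[ 0.0278145  -0.09372443 -0.08671785]
```

Request:
move_arm --series '[[[0,0,0,-0.6,0,-7,0],[0,0,0,-0.6,0,-7,0],[0,0,0,-0.6,0,-7,0],[0,0,0,-0.6,0,-7,0],[0,0,0,-0.6,0,-7,0]]]'

```text
clock: 21.25
eef_pos: [0.5766, 0.1554, 0.0881]
tool_rot: [-0.094, 0.995, 0.007, -0.042]
ft_force: [0.8, -0.0, 0.2]
grip_width: 0.0087
```

```bash
python3 - <<'E'
from h import *
ton(FG-np.array(N)*.030,N,-182.5)
print(bot.get_obs()['ft_torque'])
E
```

```text
t 21.25 p [0.5766 0.1554 0.0881] q [-0.094   0.9947  0.0069 -0.042 ] F [ 0.8 -0.   0.2] g 0.0087 j [0.249 0.571 0.18  1.261 0.027 0.059]
shift cm [ 0.   -0.03 -0.04] turn [ -1.3    0.31 -13.25] axis [ 0.085 -0.006  0.996] yaw -169.15
[-0.02818084 -0.00025642  0.02567181]
```

Request:
move_arm --series '[[[0,0,0,-0.6,0.2,-6.5,0],[0,0,0,-0.6,0.1,-6.5,0],[0,0,0,0,0,0,0],[0,0,0,0,0,0,0],[0,0,0,0,0,0,0]]]'

```text
clock: 21.75
eef_pos: [0.5765, 0.1555, 0.0881]
tool_rot: [0.018, 0.999, 0.002, -0.045]
ft_force: [-0.2, 0.4, -0.2]
grip_width: 0.0087
```

```bash
python3 - <<'E'
from h import *
ton(FG-np.array(N)*.030,N,-182.5)
p,d,P,T,f,i=cam('wrist','w17'); np.savez('w17.npz',p=p,P=P,T=T,f=f,c=[i['cx'],i['cy']])
im=cv2.resize(p[150:370,170:390],(600,600),interpolation=cv2.INTER_CUBIC)
im=np.clip(im.astype(float)*1.5,0,255).astype(np.uint8);cv2.imwrite('pics/crop17.png',im[:,:,::-1])
E
```

```text
t 21.75 p [0.5765 0.1555 0.0881] q [ 0.0182  0.9988  0.0016 -0.0447] F [-0.2  0.4 -0.2] g 0.0087 j [0.249 0.575 0.186 1.267 0.027 0.284]
shift cm [ 0.01 -0.04 -0.04] turn [-0.11  0.01 -0.41] axis [ 0.089 -0.005  0.996] yaw 177.92
```

View pics/crop17.png

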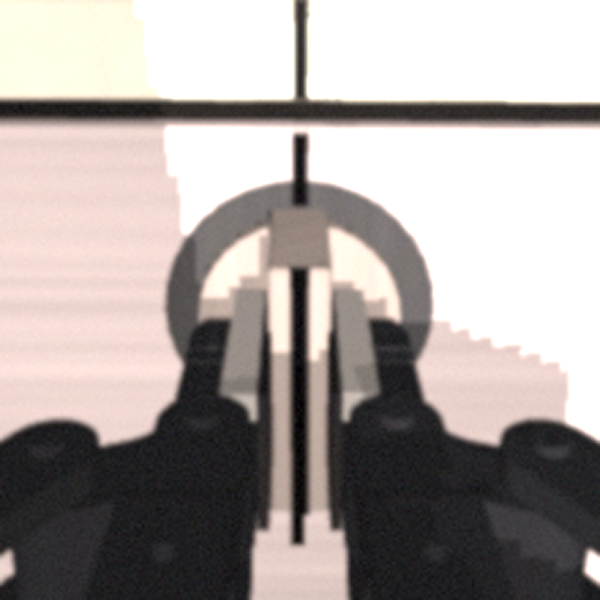

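View pics/w17.png

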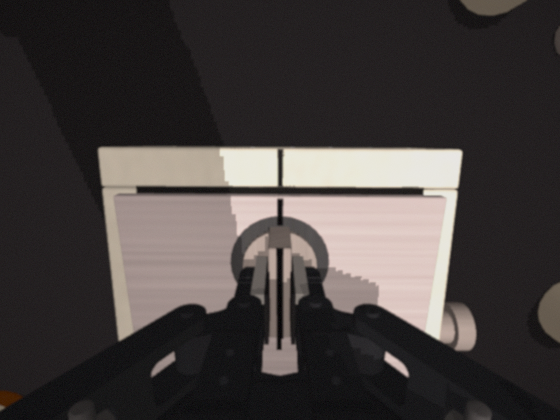

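Slot is nearly in line with the marks, with the cover still ajar. A numerical check follows.

```bash
cat > chk.py <<'E'
from h import *
def chk(npz):
    z=np.load(npz);p,P,T,f,c=z['p'],z['P'],z['T'],z['f'],z['c']
    g=cv2.cvtColor(p,cv2.COLOR_RGB2GRAY).astype(float)
    def line(v0,v1,u0,u1):
        o=[]
        for v in range(v0,v1):
            r=g[v,u0:u1]; w=np.clip(np.median(r)*0.75-r,0,None)
            if w.sum()>10: o.append([(w*np.arange(u0,u1)).sum()/w.sum(),v])
        o=np.array(o); vx,vy,x,y=cv2.fitLine(o.astype(np.float32),cv2.DIST_HUBER,0,.01,.01).ravel(); 
        return o,(vx,vy,x,y)
    return line,T,f,c,P,g
E
python3 - <<'E'
from chk import *
line,T,f,c,P,g=chk('w17.npz')
def ray(u,v,n0,n):
    d=T[:3,:3]@np.array([(u-c[0])/f,(v-c[1])/f,1]); return T[:3,3]+d*((n0-T[:3,3])@n)/(d@n)
n=np.array(N)/np.linalg.norm(N)
def yaw(L,v0,v1,n0):
    vx,vy,x,y=L; A=ray(x+vx/vy*(v0-y),v0,n0,n);B=ray(x+vx/vy*(v1-y),v1,n0,n); return np.degrees(np.arctan2(*(B-A)[[1,0]])),A,B
for v0,v1,off,tag in [(202,222,-.02,'covermark'),(250,276,.012,'slot'),(300,345,.012,'slot2'),(152,184,-.03,'framemark')]:
    o,L=line(v0,v1,272,289); print(tag,np.round(o[::8],1).tolist(),yaw(L,v0,v1,FG+off*n))
# cover free edge direction
E
```

```text
covermark [[279.7, 202.0], [279.6, 210.0], [279.6, 218.0]] (np.float64(-2.4534796403252623), array([0.54503745, 0.15657482, 0.10059712]), array([0.5554684 , 0.15612788, 0.09966032]))
slot [[279.3, 250.0], [279.4, 258.0], [279.4, 266.0], [279.3, 274.0]] (np.float64(-1.9395571912863727), array([0.55965813, 0.15585836, 0.13141229]), array([0.5715475 , 0.15545573, 0.13034489]))
slot2 [[279.3, 300.0], [279.3, 308.0], [279.5, 316.0], [279.5, 324.0], [279.5, 332.0], [278.7, 340.0]] (np.float64(-1.8027790889804058), array([0.58308923, 0.1550172 , 0.12930853]), array([0.60635871, 0.1542848 , 0.12721965]))
framemark [[279.9, 152.0], [279.9, 160.0], [279.9, 168.0], [279.9, 176.0]] (np.float64(-2.06805342697656), array([0.52083277, 0.15759104, 0.09273067]), array([0.53720824, 0.15699972, 0.09126039]))
```

Request:
move_arm --series '[[[0,0,0,0,0,-0.5,0],[0,0,0,0,0,0,0],[0,0,0,0,0,0,0],[0,0,0,0,0,0,0],[0,0,0,0,0,0,0]]]'

```text
clock: 22.3
eef_pos: [0.5765, 0.1555, 0.0881]
tool_rot: [0.022, 0.999, 0.002, -0.045]
ft_force: [-0.3, -0.2, 1.0]
grip_width: 0.0085
```

```bash
cat > ck2.py <<'E'
from chk import *
import sys
tag=sys.argv[1]; Nn=np.array(eval(sys.argv[2])) if len(sys.argv)>2 else np.array(N); G=np.array(eval(sys.argv[3])) if len(sys.argv)>3 else FG
ton(G-Nn*.030,Nn,-182.5)
p,d,P,T,f,i=cam('wrist',tag); np.savez(tag+'.npz',p=p,P=P,T=T,f=f,c=[i['cx'],i['cy']])
line,T,f,c,P,g=chk(tag+'.npz')
n=Nn/np.linalg.norm(Nn)
def ray(u,v,n0):
    d=T[:3,:3]@np.array([(u-c[0])/f,(v-c[1])/f,1]); return T[:3,3]+d*((n0-T[:3,3])@n)/(d@n)
for v0,v1,off,t in [(202,222,-.02,'covermark'),(250,276,.012,'slot'),(300,345,.012,'slot2'),(152,184,-.03,'framemark')]:
    o,(vx,vy,x,y)=line(v0,v1,272,289); A=ray(x+vx/vy*(v0-y),v0,G+off*n);B=ray(x+vx/vy*(v1-y),v1,G+off*n); print(t,np.round(np.degrees(np.arctan2(*(B-A)[[1,0]])),2))
C=P[190:340,110:450].reshape(-1,3);C=C[(C[:,2]>.075)&(C[:,2]<.106)&(C[:,0]>.545)]
A=np.c_[C[:,:2],np.ones(len(C))];k=np.linalg.lstsq(A,C[:,2],rcond=None)[0]
for _ in range(8):
    r=np.abs(A@k-C[:,2])<.0012;k=np.linalg.lstsq(A[r],C[r,2],rcond=None)[0]
print('cover plane',np.round(k,4),r.sum(),'z at fastener',k@[.578,.155,1])
E
python3 ck2.py w18
```

```text
t 22.3 p [0.5765 0.1555 0.0881] q [ 0.0217  0.9988  0.0018 -0.0446] F [-0.3 -0.2  1. ] g 0.0085 j [0.249 0.575 0.186 1.267 0.027 0.291]
shift cm [ 0.01 -0.04 -0.04] turn [-0.12  0.02 -0.01] axis [ 0.089 -0.006  0.996] yaw 177.52
covermark -2.49
slot -2.76
slot2 -2.53
framemark -2.56
cover plane [-0.0914  0.0032  0.1497] 27153 z at fastener 0.09738651182873609
```

Slot at -2.5…-2.8° against marks at -2.5°: aligned, and the cover is still ajar (0.091 rad). Now press it shut along the hinge arc.

Request:
move_arm --series '[[[0,0,-0.4,0,-1.3,0,0],[0,0,-0.4,0,-1.3,0,0],[0,0,-0.4,0,-1.3,0,0],[0,0,-0.4,0,-1.3,0,0],[0,0,-0.4,0,0,0,0]]]'

```text
clock: 22.85
eef_pos: [0.5766, 0.1556, 0.0758]
tool_rot: [0.021, 1.0, 0.004, 0.004]
ft_force: [-8.3, -3.1, 25.2]
grip_width: 0.0089
```

```bash
python3 ck2.py w19 "[0,0,1]" "[.5765,.155,.106]"
```

```text
t 22.85 p [0.5766 0.1556 0.0758] q [0.0214 0.9998 0.0035 0.0044] F [-8.3 -3.1 25.2] g 0.0089 j [0.261 0.507 0.041 1.094 0.004 0.304]
shift cm [-0.01 -0.06  0.02] turn [-0.39  0.51 -0.05] axis [-0.009 -0.007  1.   ] yaw 177.55
covermark -2.07
slot -1.89
slot2 -2.6
framemark -2.29
cover plane [ 0.0013 -0.001   0.0848] 26497 z at fastener 0.0853876075127411
```

```bash
python3 - <<'E'
from h import *
p,d,P,T,f,i=cam('scene','s1')
a=cv2.resize(p[180:280,280:400],(480,400),interpolation=cv2.INTER_CUBIC)
w=cv2.imread('pics/w19.png')[:,:,::-1]
cv2.imwrite('pics/end.png',np.hstack([cv2.resize(w[100:400,130:430],(400,400)),a[:,:400]])[:,:,::-1])
top,_=bot.camera('top');cv2.imwrite('pics/t1.png',top[:,:,::-1])
print(bot.get_obs()['ft_force'],bot.get_obs()['ft_torque'])
E
```

```text
[-7.0398101  -1.4311746  16.12140714] [-0.41971603  1.47294648  0.0328951 ]
```

View pics/end.png

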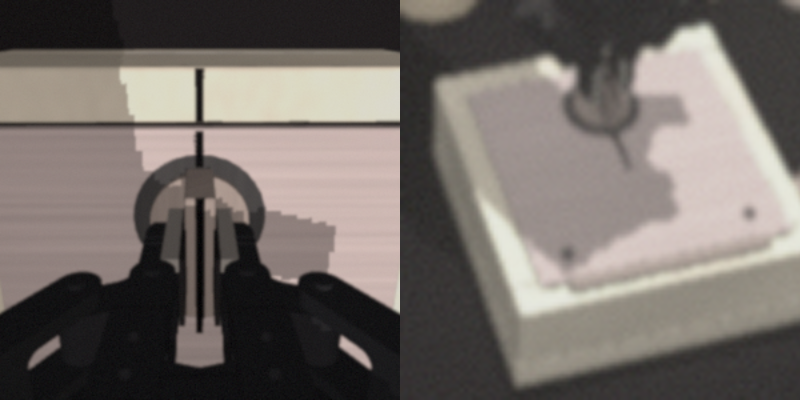

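View pics/t1.png

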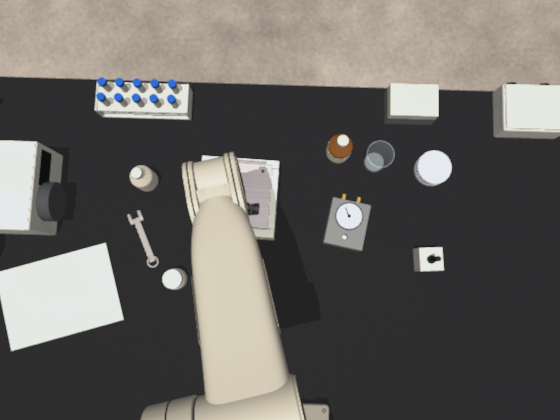

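The cover is flush and slot, cover mark and frame mark form one line (200,70–330). Other items haven't moved, and the stylus is in its stand. The push eased from 25 to 16 N, so one more steady hold before handing in.

Request:
move_arm --series '[[[0,0,-0.3,0,0,0,0],[0,0,-0.3,0,0,0,0],[0,0,-0.3,0,0,0,0],[0,0,-0.3,0,0,0,0],[0,0,-0.3,0,0,0,0]]]'

```text
clock: 23.5
eef_pos: [0.5767, 0.1557, 0.0761]
tool_rot: [0.021, 1.0, 0.005, 0.009]
ft_force: [-4.8, -0.6, 14.4]
grip_width: 0.0085
```

```bash
python3 ck2.py w20 "[0,0,1]" "[.5765,.155,.106]"; python3 - <<'E'
from h import *
for _ in range(4): bot.camera('top'); print(bot.get_obs()['ft_force'].round(1))
E
```

```text
t 23.5 p [0.5767 0.1557 0.0761] q [0.0212 0.9997 0.0047 0.0086] F [-4.8 -0.6 14.4] g 0.0085 j [0.261 0.5   0.03  1.081 0.004 0.304]
shift cm [-0.02 -0.07 -0.01] turn [-0.52  1.   -0.07] axis [-0.017 -0.009  1.   ] yaw 177.56
covermark -1.82
slot -2.18
slot2 -2.42
framemark -2.11
cover plane [-0.0002 -0.0008  0.0857] 26521 z at fastener 0.08551025989981209
[-5.2 -1.5 14.4]
[-5.7 -1.  13.9]
[-5.2 -1.1 14.1]
[-5.5 -2.1 14.9]
```

Request:
move_arm --series '[[[0,0,-0.4,0,0.5,0,0],[0,0,-0.5,0,0.5,0,0],[0,0,-0.5,0,0.3,0,0],[0,0,-0.5,0,0.3,0,0],[0,0,-0.5,0,0.3,0,0]]]'

```text
clock: 24.25
eef_pos: [0.5763, 0.1557, 0.0759]
tool_rot: [0.021, 1.0, 0.006, -0.002]
ft_force: [-11.0, -1.5, 23.0]
grip_width: 0.0087
```

```bash
python3 ck2.py w21 "[0,0,1]" "[.5765,.155,.106]"; python3 - <<'E'
from h import *
for _ in range(3): bot.camera('top'); print(bot.get_obs()['ft_force'].round(1))
E
```

```text
t 24.25 p [0.5763 0.1557 0.0759] q [ 0.021   0.9998  0.006  -0.0021] F [-11.   -1.5  23. ] g 0.0087 j [0.257 0.515 0.055 1.111 0.013 0.299]
shift cm [ 0.02 -0.07  0.01] turn [-0.69 -0.23 -0.09] axis [ 0.004 -0.012  1.   ] yaw 177.59
covermark -2.18
slot -1.99
slot2 -2.66
framemark -2.4
cover plane [ 0.0006 -0.001   0.0853] 26427 z at fastener 0.08546407669265738
[-10.8  -2.3  23.5]
[-10.5  -2.9  24. ]
[-10.4  -1.7  23.8]
```

Steady 24 N push, cover flush, slot aligned. Handing in.

```bash
python3 -c "
from workcell import bot
print(bot.job_done())"
```

```text
the job is handed in; nothing more can be done
None
```

The whole job was done in the order asked and handed in at about 24.4 s, with the arm still pressing the cover shut. No verdict was reported.

- **Zero button:** I pressed it with the stylus tip until it bottomed out. The tool stopped going down while the force rose from 10 to 14.5 N, against 4 N for full travel. The tool drifted about 5 mm in x under that load, but the stylus stayed straight in the grip.
- **Stylus:** It is back in its stand, with the flange seated on the stand's top in the wrist picture.
- **Fastener grip:** The first attempt closed above the wing because the real fingertips sit about 23–28 mm behind the reported tool point. That attempt made no contact. I reopened, went lower and gripped it properly.
- **Fastener turn:** I turned it about 70° clockwise. The slot then lay within about 0.3° of the marks, with the cover still ajar at 0.091 rad.
- **Cover:** I pressed it shut. At the last check its tilt was about 0.001 rad, it was 12 mm lower at the fastener, and the push was a steady 24 N. The slot was in line with the marks to within about 0.5°, which is the spread of the line measurements.
- **Other items:** They stood where they started in the final top view, except the carboy cap, which was hidden behind the arm there. The arm never worked near it.

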